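# Hold the first slide's notched, frosted end home in the label reader

## Task

Take the glass slide that stands at the end of the rack nearest to the label reader and gently push its frosted, notched end, label side up, into the sloping channel of the reader until the spring plunger inside is pressed fully home. The plunger pushes the slide out again, so finish while still gripping it and holding it home. Leave the other two slides standing in the rack and do not disturb the other things on the bench.

Things in the scene. Friction and masses are not known exactly. Their poses are not given: they have to be found in the camera images.
- slide_a_mid (a point): Centre of a clear glass slide 100 x 30 x 5 mm, 37 g, on edge in the rack. x: along it to the frosted end (ends at +-50 mm); z: across its width, up in the rack; y: thickness. The 30 mm at the frosted end are white with a bar-code label on the -y face; an 10 x 10 mm notch is cut from the corner at +x +z: with the notch at top right the label faces you. Slot and end direction vary.
- slide_b_mid (a point): Centre of a clear glass slide 100 x 30 x 5 mm, 37 g, on edge in the rack. x: along it to the frosted end (ends at +-50 mm); z: across its width, up in the rack; y: thickness. The 30 mm at the frosted end are white with a bar-code label on the -y face; an 10 x 10 mm notch is cut from the corner at +x +z: with the notch at top right the label faces you. One of three alike.
- slide_c_mid (a point): Centre of a clear glass slide 100 x 30 x 5 mm, 37 g, on edge in the rack. x: along it to the frosted end (ends at +-50 mm); z: across its width, up in the rack; y: thickness. The 30 mm at the frosted end are white with a bar-code label on the -y face; an 10 x 10 mm notch is cut from the corner at +x +z: with the notch at top right the label faces you. One of three alike.
- rack: Grey fixed rack, base 112 x 150 x 8 mm, origin under its centre. Five 7 mm slots along its x, at y = -56, -28, 0, 28, 56 mm; slides in the first, middle and last, standing on the base, centres 23 mm above the bench. Slots are gaps in two combs at x = -18..-8 and 8..18 mm, tops 21 mm above the bench; outside them the slides' ends are free (end rails at x = +-54 mm, 12.5 mm high).
- slot_1 (a point): Centre of a slide standing in the slot nearest the reader (rack y = +56 mm): the slide to take. Axes as the rack.
- reader: White fixed label reader, origin on the bench under it; base x -80..70, y -55..75 mm. A straight level channel runs into it along its +y, rolled 45 degrees: the normal out of its bed is (.707, 0, .707), up the slope is (-.707, 0, .707). Slide goes in frosted end first: slide x along reader y, label (slide -y) along the normal, notched edge (slide z) up the slope.
- reader_mouth (a point): Centre of the channel's mouth, 130 mm above the bench, on its centre line; axes as the reader. Inside, 32.6 mm along the slope by 7.4 mm along the normal; lips hold both long edges of the slide. The 15 mm before the mouth flare out 6 mm a side. A key fills the upper inner corner: the notch passes it, any other corner stops 8.5 mm short.
- reader_home (a point): Where the slide's centre is when fully home: 16 mm outside the mouth on the centre line, the end 34 mm inside; axes as the reader. Channel block: from the mouth 66 mm inward, 25 mm up and down the slope, 30 mm below to 7 mm above along the normal. The reading head hangs 65 to 102 mm out along the normal, over the inside only.
- plunger (a joint): Travel of the spring plunger in the channel: 0 as it stands (face 26 mm inside the mouth), 0.008 m with the slide home, stop at 0.0085 m. Pushes back with 1.5 N at first, 3.4 N at the end.
- tape_elec: Roll of black tape lying flat, 58 mm across, 19 mm high: a bystander, leave it. Origin at its underside.
- vial_dark: Small standing vial with a dark cap, 28 mm across, 60 mm high: a bystander, leave it. Origin at its underside.
- spare_cap: Loose screw cap, 53 mm across, 25 mm high: a bystander, leave it. Origin at its underside.
- marker_pen: Marker pen lying on the bench, 135 mm long: a bystander, leave it. Origin at its underside.
- slide_a: The slide of slide_a_mid, same axes; origin in the middle of the long edge it stands on (15 mm below its centre).
- slide_b: The slide of slide_b_mid, same axes; origin in the middle of the long edge it stands on (15 mm below its centre).
- slide_c: The slide of slide_c_mid, same axes; origin in the middle of the long edge it stands on (15 mm below its centre).
Not all that is in view belongs to the job. What is shaped like the slide_b but orange is not meant.

How it is judged:
By the outcome, as a careful person would: the job done as asked, in the order asked, and still so for the second after the job is handed in, while the arm keeps its last pose, push and grip.
It also fails if it takes over 53 s, if anything falls off the work surface, if the arm or the gripper's body presses on something with over 40 N, if the wrist force passes 120 N, or if a joint passes its speed limit or range.

## Robot

A 6-joint arm with a two-finger parallel gripper is mounted at the origin on a cart in front of the work surface, level with it; the furniture and walls round the work are solid. World frame = base frame: x ahead of the robot, y to its left, z up, the work surface at z = 0. Lengths are in mm, angles in rad, forces in N, time in s.
With the tool pointing down it reaches from about 350 to 775 mm from the base axis. Payload 7.3 kg.
Tool frame: the origin (TCP) lies at the very end of the fingers, on their centre line; the grasp point (between the pads) lies 19 mm behind it; z points along the fingers, y is the line along which they close (so a half turn about z gives the same grasp; the last joint's range is limited). The gripper opens to 92 mm and grips with 3 to 60 N. Pads are 19 mm wide; open, the fingers measure 130 mm over their backs; the gripper's body (75 mm by 190 mm) begins 47 mm behind the grasp point.
Start: joints at [1.134, 0.342, 1.524, -0, 1.275, -0.146], TCP at [150.512, 502.982, 226.741] pointing down, gripper open.
Joint ranges: [-2.53, 2.53], [-0.77, 2.02], [0.04, 2.7], [-1, 4.14], [0.28, 2.66], [-3.11, 3.11]. Speed limits (rad/s): [2.57, 2.57, 3.14, 3.14, 3.14, 3.14].

## Interface

Orientations are given as [roll, pitch, yaw] about the fixed x, y, z axes, in that order (R = Rz(yaw) Ry(pitch) Rx(roll)).
In Python, from plant import bot gives the robot as it stands.
- The arm moves only by the tool send_rows, never from a script. Its argument "rows" is a list of rows, each an object of numbers: "x", "y", "z": the shift along the tool's x, y, z in units of 0.2 m (1.0 is 0.2 m); "ax", "ay", "az": the turn, a rotation vector about the tool's x, y, z in units of 60 degrees (1.0 is 60 degrees); "jaw": the opening, from -1 (shut) to 1 (fully open), so that 0 is half open. In form: [{"x": .., "y": .., "z": .., "ax": .., "ay": .., "az": .., "jaw": ..}, ...]. A call has exactly 10 rows; each row is the pose to reach, as a shift and turn from the pose commanded when the call began, along the tool's axes at that moment; what a row does not reach only later rows make up. A row lasts 1/8 s, in which the tool goes at most 62.5 mm and 10.7 degrees, less where a joint would pass 70% of its speed; a pose out of reach is approached as far as the arm can. A call with a number of a shift or a turn outside -1 to 1 is refused whole. A call with a gripper value outside its range is refused whole. The fingers move at their own pace and stop on an object; the grip force is fixed at half the most. Time passes only in rows, so rows that repeat a pose let the fingers close, or fill a call up. It gives the time, the measured TCP pose, the force, the opening and the grip force at its end, in the units of the state.
- bot.get_obs(): the state, without advancing time (a new reading comes with each control period).
- bot.capture(name): name is "scene" or "side" or "wrist"; returns (picture, depth): 384x512x3 uint8, red, green, blue; 384x512 float32, mm along the optical axis (not along the pixel's ray), 0 where there is no reading.
- bot.camera_model(name): a dict with "vertical_fov" (degrees; the focal length in pixels is half the picture's height over the tangent of half this angle, whatever the lens; pixels are square), "cx", "cy" (the principal point, pixels), "R" (3x3) and "t" (3): a world point X has camera coordinates R X + t; the wrist camera has in their place "T_tool_cam" (4x4, takes a point from camera to tool coordinates, whose origin is the TCP and whose axes are the flange's). Camera axes: x right, y down, z forward; pixel columns grow to the right and rows downward; lengths in mm; the calibration is good to about 2 mm. A picture is of the moment at which its call begins: read the wrist's pose just before it. camera_model takes no time and is no camera call.
- bot.close_job(): hands the job in; it is judged then, once.
The state is a dict: "time": time; "joint_positions": joint angles; "dq": joint speeds; "tau": joint torques, N m; "tool_pos": TCP position; "tcp_rot": TCP orientation; "contact_force": force on the tool from outside, world axes, zero at the start; "moment": the same for the moment, N m; "grip_width": finger opening in mm; "finger_force": force on a finger pad.
Only numpy, scipy, OpenCV 4.12 (cv2) and the standard library are available. Lean on these libraries where they do the work, as an engineer would, in place of code of your own. Each camera call takes 0.05 s, during which the arm holds its last target. There are 200 camera calls.

## Working session

There is one attempt and no reset: what is moved stays moved. The work goes in short steps, Python scripts to look and compute and a tool call to move; the robot and the scene stay as the last step left them, time stands still between calls to the robot, and variables do not carry over. Pictures are saved under pics/ and viewed, at most 10 in all, crops included, and the job is handed in when it is done.

Besides the shell and the picture viewer there is one more tool, called after ">>>" as name(argument=value, ...) on one line, values as JSON. send_rows: Moves the arm, as the interface text tells. Its arguments: {"type":"object","properties":{"rows":{"type":"array","items":{"type":"object","properties":{"x":{"type":"number","minimum":-1,"maximum":1},"y":{"type":"number","minimum":-1,"maximum":1},"z":{"type":"number","minimum":-1,"maximum":1},"ax":{"type":"number","minimum":-1,"maximum":1},"ay":{"type":"number","minimum":-1,"maximum":1},"az":{"type":"number","minimum":-1,"maximum":1},"jaw":{"type":"number"}}}}},"required":["rows"]}

```bash
ls; mkdir -p pics; cat > h.py <<'E'
import numpy as np, cv2
from scipy.spatial.transform import Rotation as Ro
from plant import bot
def snap(n,tag):
    o=bot.get_obs(); im,d=bot.capture(n); m=bot.camera_model(n)
    f=192/np.tan(np.radians(m['vertical_fov'])/2)
    if n=='wrist':
        T=np.eye(4); T[:3,:3]=Ro.from_euler('xyz',o['tcp_rot']).as_matrix(); T[:3,3]=o['tool_pos']
        W=T@np.array(m['T_tool_cam'])
    else:
        W=np.eye(4); R=np.array(m['R']); W[:3,:3]=R.T; W[:3,3]=-R.T@np.array(m['t'])
    np.savez(f'pics/{tag}.npz',im=im,d=d,W=W,f=f,c=[m['cx'],m['cy']])
    cv2.imwrite(f'pics/{tag}.png',im[:,:,::-1]); return o
class V:
    def __init__(s,tag):
        z=np.load(f'pics/{tag}.npz'); s.im,s.d,s.W,s.f,s.c=z['im'],z['d'],z['W'],float(z['f']),z['c']
    def ray(s,u,v):
        r=np.array([(u-s.c[0])/s.f,(v-s.c[1])/s.f,1]); return s.W[:3,3],s.W[:3,:3]@r
    def plane(s,u,v,z):
        o,r=s.ray(u,v); return o+r*(z-o[2])/r[2]
    def pt(s,u,v):
        o,r=s.ray(u,v); return o+r*s.d[int(round(v)),int(round(u))]
    def cloud(s):
        v,u=np.mgrid[0:384,0:512]; r=np.stack([(u-s.c[0])/s.f,(v-s.c[1])/s.f,np.ones_like(u,float)],-1)*s.d[...,None]
        return r@s.W[:3,:3].T+s.W[:3,3]
    def proj(s,X):
        p=(np.asarray(X)-s.W[:3,3])@s.W[:3,:3]; return p[...,:2]/p[...,2:]*s.f+s.c
E
python3 - <<'E'
from h import *
print(bot.get_obs())
for n in('scene','side','wrist'):
    snap(n,n); v=V(n); print(n,v.f,v.W.round(3).tolist(), bot.camera_model(n).keys())
a=cv2.imread('pics/scene.png');b=cv2.imread('pics/side.png')
cv2.imwrite('pics/two.png',np.vstack([a,b])[:, :])
E
python3 -c "
import cv2,numpy as np
a=cv2.imread('pics/two.png');print(a.shape)"
```

```text
pics
{'time': 0.0, 'joint_positions': array([ 1.13394443e+00,  3.42723032e-01,  1.52501842e+00, -1.87329702e-05,
        1.27541577e+00, -1.46017607e-01]), 'dq': array([-0.00102889,  0.00020006, -0.00010473, -0.00095976,  0.00043292,
        0.00096117]), 'tau': array([-2.35268431e-03, -4.31223428e+01, -2.44216847e+01,  7.15437136e-02,
        5.58045530e-02, -1.49322241e-04]), 'tool_pos': array([150.36039869, 502.575134  , 226.04432339]), 'tcp_rot': array([-3.14004213e+00, -2.09921208e-04,  2.85076367e+00]), 'contact_force': array([ 0.11103989, -0.26922905, -0.84835592]), 'moment': array([-0.01862487,  0.03826712, -0.05494341]), 'finger_force': 0.0, 'grip_width': 92.15361681252217}
scene 422.94272975490446 [[0.447, -0.677, 0.585, -253.779], [-0.894, -0.34, 0.29, -318.065], [0.002, -0.653, -0.757, 1127.546], [0.0, 0.0, 0.0, 1.0]] dict_keys(['vertical_fov', 'cx', 'cy', 'R', 't'])
side 375.4845194340023 [[0.975, -0.084, 0.206, 259.267], [-0.223, -0.413, 0.883, -1008.596], [0.011, -0.907, -0.421, 634.651], [0.0, 0.0, 0.0, 1.0]] dict_keys(['vertical_fov', 'cx', 'cy', 'R', 't'])
wrist 280.3198088472682 [[0.287, 0.924, 0.252, 82.205], [0.958, -0.277, -0.077, 522.841], [-0.001, 0.263, -0.965, 384.002], [0.0, 0.0, 0.0, 1.0]] dict_keys(['vertical_fov', 'cx', 'cy', 'T_tool_cam'])
(768, 512, 3)
```

View pics/scene.png

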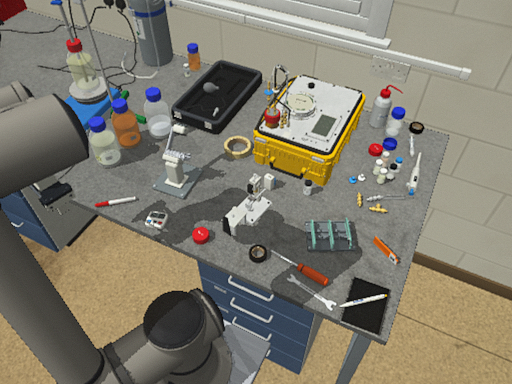

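View pics/side.png

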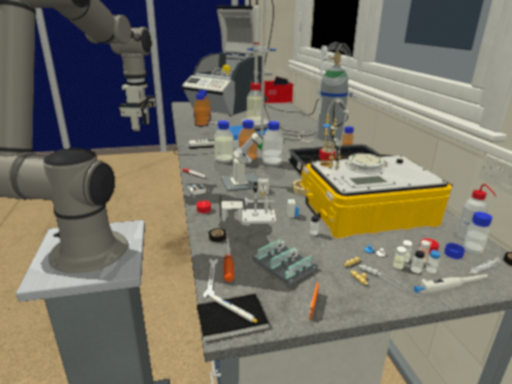

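The scene view shows the reader at about (250,205), the rack at (330,235) and the orange decoy at (385,248). In the side view the rack is at (285,260) and the reader at (258,205). Next I'll enlarge both areas.

```bash
python3 - <<'E'
from h import *
a=cv2.imread('pics/scene.png')[168:262,205:365];b=cv2.imread('pics/side.png')[170:290,205:335]
a=cv2.resize(a,(780,458),interpolation=cv2.INTER_CUBIC);
cv2.imwrite('pics/ca.png',a)
b=cv2.resize(b,None,fx=4.5,fy=4.5,interpolation=cv2.INTER_CUBIC);cv2.imwrite('pics/cb.png',b)
v=V('scene')
for u,w in [(330,235),(308,247),(354,250),(310,220),(350,222),(228,222),(250,205),(270,195),(255,185),(268,182)]: print(u,w,v.pt(u,w).round(0))
E
```

```text
330 235 [ 526. -183.   34.]
308 247 [ 470. -134.    8.]
354 250 [ 526. -267.    6.]
310 220 [ 557. -104.   27.]
350 222 [ 630. -220.   -1.]
228 222 [415. 119.  53.]
250 205 [491.  80.  75.]
270 195 [614.  66.   1.]
255 185 [527.  80. 135.]
268 182 [634.  84.  40.]
```

View pics/ca.png

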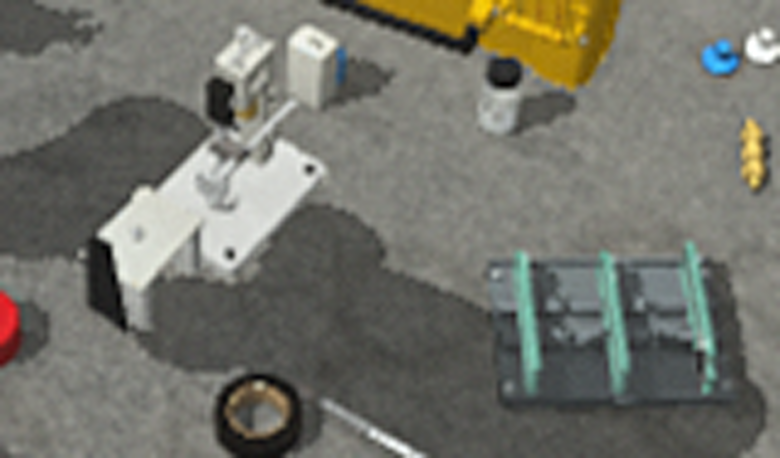

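View pics/cb.png

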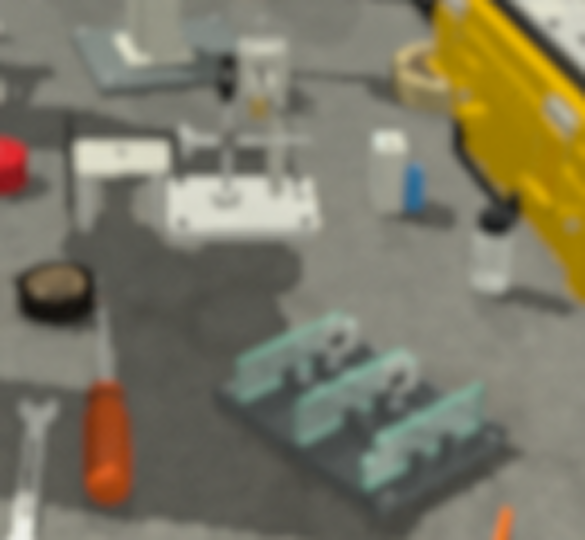

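The crops show the rack with three slides, the one nearest the reader at the left in the scene view, and the white reader with its head. Next I'll bring the wrist camera above both.

>>> send_rows(rows=[{"x": -0.2, "y": -0.15, "z": -0.375}, {"x": -0.4, "y": -0.35, "z": -0.375}, {"x": -0.6, "y": -0.55, "z": -0.375}, {"x": -0.83, "y": -0.73, "z": -0.375}, {"x": -0.83, "y": -0.73, "z": -0.375}, {"x": -0.83, "y": -0.73, "z": -0.375}, {"x": -0.83, "y": -0.73, "z": -0.375}, {"x": -0.83, "y": -0.73, "z": -0.375}, {"x": -0.83, "y": -0.73, "z": -0.375}, {"x": -0.83, "y": -0.73, "z": -0.375}])

```text
schema error: expected keys x, y, z, ax, ay, az, jaw
```

>>> send_rows(rows=[{"x": -0.2, "y": -0.18}, {"x": -0.4, "y": -0.36}, {"x": -0.6, "y": -0.55}, {"x": -0.83, "y": -0.73}, {"x": -0.83, "y": -0.73}, {"x": -0.83, "y": -0.73}, {"x": -0.83, "y": -0.73}, {"x": -0.83, "y": -0.73}, {"x": -0.83, "y": -0.73}, {"x": -0.83, "y": -0.73}])

```text
schema error: expected keys x, y, z, ax, ay, az, jaw
```

>>> send_rows(rows=[{"x": -0.2, "y": -0.18, "az": -0.1}, {"x": -0.4, "y": -0.36, "az": -0.2}, {"x": -0.6, "y": -0.55, "az": -0.28}, {"x": -0.83, "y": -0.73, "az": -0.28}, {"x": -0.83, "y": -0.73, "az": -0.28}, {"x": -0.83, "y": -0.73, "az": -0.28}, {"x": -0.83, "y": -0.73, "az": -0.28}, {"x": -0.83, "y": -0.73, "az": -0.28}, {"x": -0.83, "y": -0.73, "az": -0.28}, {"x": -0.83, "y": -0.73, "az": -0.28}])

```text
schema error: expected keys x, y, z, ax, ay, az, jaw
```

```bash
python3 - <<'E'
from h import *
o=snap('wrist','w1'); print(o['time'],o['tool_pos'],o['tcp_rot'],o['joint_positions'])
a=cv2.imread('pics/w1.png'); cv2.imwrite('pics/w1b.png',cv2.resize(a,(800,600),interpolation=cv2.INTER_CUBIC))
E
```

```text
0.15 [150.39791617 502.69724389 226.21247484] [-3.14049347e+00 -1.27109250e-04  2.85082027e+00] [ 1.13398844e+00  3.42558504e-01  1.52478123e+00 -3.57427390e-05
  1.27535890e+00 -1.46025150e-01]
```

View pics/w1b.png

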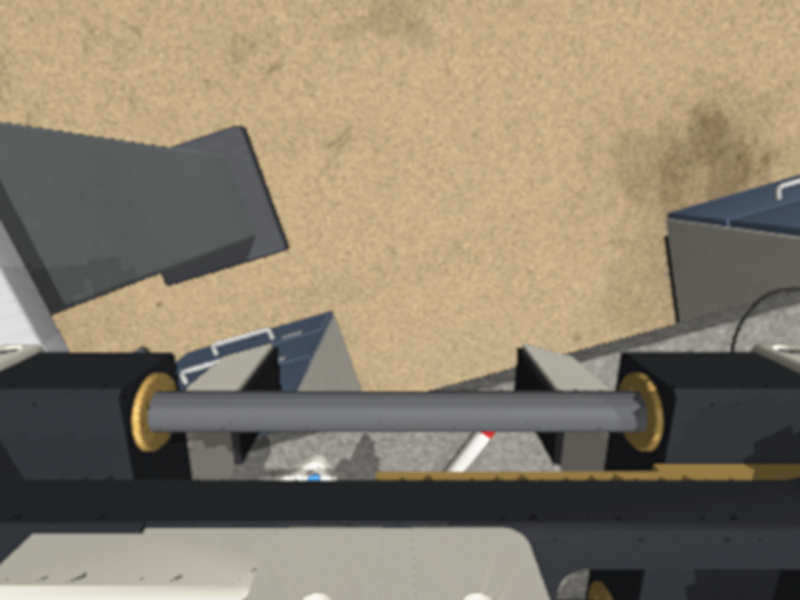

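The moves were refused because every key has to be present. The picture shows the gripper hiding the lower half of the wrist view, so I'll place the target under the upper half.

>>> send_rows(rows=[{"x": -0.2, "y": -0.15, "z": -0.38, "ax": 0, "ay": 0, "az": 0, "jaw": -0.2}, {"x": -0.4, "y": -0.3, "z": -0.38, "ax": 0, "ay": 0, "az": 0, "jaw": -0.2}, {"x": -0.6, "y": -0.45, "z": -0.38, "ax": 0, "ay": 0, "az": 0, "jaw": -0.2}, {"x": -0.8, "y": -0.6, "z": -0.38, "ax": 0, "ay": 0, "az": 0, "jaw": -0.2}, {"x": -0.99, "y": -0.68, "z": -0.38, "ax": 0, "ay": 0, "az": 0, "jaw": -0.2}, {"x": -0.99, "y": -0.68, "z": -0.38, "ax": 0, "ay": 0, "az": 0, "jaw": -0.2}, {"x": -0.99, "y": -0.68, "z": -0.38, "ax": 0, "ay": 0, "az": 0, "jaw": -0.2}, {"x": -0.99, "y": -0.68, "z": -0.38, "ax": 0, "ay": 0, "az": 0, "jaw": -0.2}, {"x": -0.99, "y": -0.68, "z": -0.38, "ax": 0, "ay": 0, "az": 0, "jaw": -0.2}, {"x": -0.99, "y": -0.68, "z": -0.38, "ax": 0, "ay": 0, "az": 0, "jaw": -0.2}])

```text
time: 1.45
tool_pos: [300.8, 316.3, 302.7]
tcp_rot: [3.142, -0.0, 2.852]
contact_force: [-0.1, 0.1, -0.2]
grip_width: 36.7
finger_force: 0.0
```

>>> send_rows(rows=[{"x": -0.2, "y": -0.15, "z": 0, "ax": 0, "ay": 0, "az": 0, "jaw": -0.2}, {"x": -0.4, "y": -0.3, "z": 0, "ax": 0, "ay": 0, "az": 0, "jaw": -0.2}, {"x": -0.6, "y": -0.45, "z": 0, "ax": 0, "ay": 0, "az": 0, "jaw": -0.2}, {"x": -0.8, "y": -0.6, "z": 0, "ax": 0, "ay": 0, "az": 0, "jaw": -0.2}, {"x": -0.99, "y": -0.68, "z": 0, "ax": 0, "ay": 0, "az": 0, "jaw": -0.2}, {"x": -0.99, "y": -0.68, "z": 0, "ax": 0, "ay": 0, "az": 0, "jaw": -0.2}, {"x": -0.99, "y": -0.68, "z": 0, "ax": 0, "ay": 0, "az": 0, "jaw": -0.2}, {"x": -0.99, "y": -0.68, "z": 0, "ax": 0, "ay": 0, "az": 0, "jaw": -0.2}, {"x": -0.99, "y": -0.68, "z": 0, "ax": 0, "ay": 0, "az": 0, "jaw": -0.2}, {"x": -0.99, "y": -0.68, "z": 0, "ax": 0, "ay": 0, "az": 0, "jaw": -0.2}])

```text
time: 2.7
tool_pos: [451.6, 129.3, 302.9]
tcp_rot: [3.141, 0.0, 2.852]
contact_force: [0.3, -0.5, 0.5]
grip_width: 36.5
finger_force: 0.0
```

>>> send_rows(rows=[{"x": -0.2, "y": -0.15, "z": 0, "ax": 0, "ay": 0, "az": -0.1, "jaw": -0.2}, {"x": -0.4, "y": -0.3, "z": 0, "ax": 0, "ay": 0, "az": -0.2, "jaw": -0.2}, {"x": -0.6, "y": -0.45, "z": 0, "ax": 0, "ay": 0, "az": -0.28, "jaw": -0.2}, {"x": -0.8, "y": -0.6, "z": 0, "ax": 0, "ay": 0, "az": -0.28, "jaw": -0.2}, {"x": -0.99, "y": -0.68, "z": 0, "ax": 0, "ay": 0, "az": -0.28, "jaw": -0.2}, {"x": -0.99, "y": -0.68, "z": 0, "ax": 0, "ay": 0, "az": -0.28, "jaw": -0.2}, {"x": -0.99, "y": -0.68, "z": 0, "ax": 0, "ay": 0, "az": -0.28, "jaw": -0.2}, {"x": -0.99, "y": -0.68, "z": 0, "ax": 0, "ay": 0, "az": -0.28, "jaw": -0.2}, {"x": -0.99, "y": -0.68, "z": 0, "ax": 0, "ay": 0, "az": -0.28, "jaw": -0.2}, {"x": -0.99, "y": -0.68, "z": 0, "ax": 0, "ay": 0, "az": -0.28, "jaw": -0.2}])

```text
time: 3.95
tool_pos: [602.4, -57.7, 303.2]
tcp_rot: [-3.142, 0.001, -3.138]
contact_force: [0.1, -0.1, 0.1]
grip_width: 37.0
finger_force: 0.0
```

```bash
python3 - <<'E'
from h import *
o=snap('wrist','w2'); print(o['time'],o['tool_pos'],o['tcp_rot'],o['joint_positions'],o['grip_width'])
a=cv2.imread('pics/w2.png'); cv2.imwrite('pics/w2b.png',cv2.resize(a,(800,600),interpolation=cv2.INTER_CUBIC))
E
```

```text
3.95 [602.37846328 -57.68364318 303.1518968 ] [-3.14155155e+00  6.00100187e-04 -3.13846687e+00] [-2.22109343e-01  4.53734646e-01  1.14384225e+00  9.39966014e-05
  1.54342164e+00 -1.79603399e+00] 37.04825093643288
```

View pics/w2b.png

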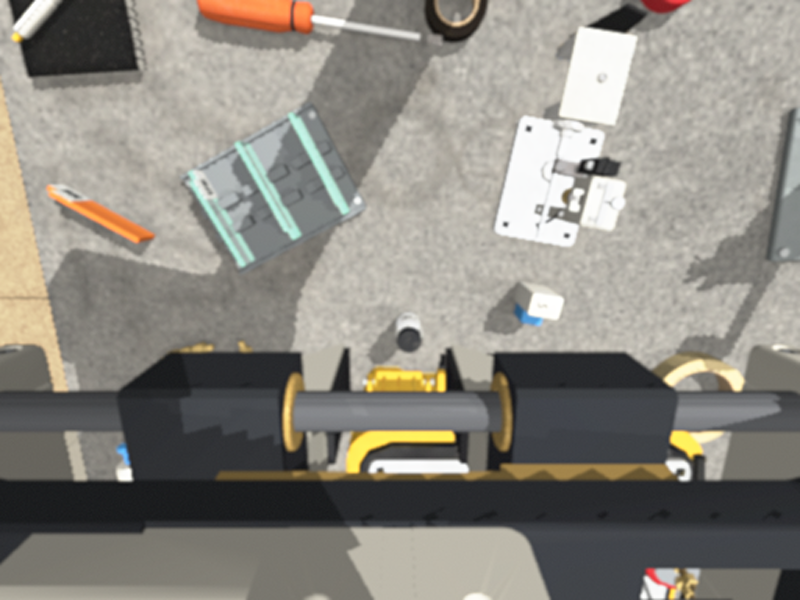

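The rack is at (272,187) in the enlarged wrist view, with its nearest slide running (292,115) to (355,215). The white-plate object at (555,170) doesn't look like a 45° channel. The device on the grey base at scene (175,170) may be the reader, so I'll compare both in one picture.

```bash
python3 - <<'E'
from h import *
a=cv2.imread('pics/scene.png')[115:205,145:215]; b=cv2.imread('pics/side.png')[125:215,205:275]; c=cv2.imread('pics/w2.png')[65:175,115:235]
r=lambda i,h:cv2.resize(i,(int(i.shape[1]*h/i.shape[0]),h),interpolation=cv2.INTER_CUBIC)
top=np.hstack([r(a,300),r(b,300),r(cv2.imread('pics/w2.png')[10:160,310:410],300)])
print(top.shape)
c2=r(cv2.imread('pics/w2.png')[65:175,115:235],300)
d=r(cv2.imread('pics/scene.png')[210:260,300:365],300)
bot_=np.hstack([c2,d]); w=max(top.shape[1],bot_.shape[1])
pad=lambda i:cv2.copyMakeBorder(i,0,0,0,w-i.shape[1],0)
cv2.imwrite('pics/m.png',np.vstack([pad(top),pad(bot_)])[:, :800]); print(w)
v=V('scene')
for p in [(175,180),(160,183),(195,185),(172,195),(185,165),(172,155),(178,170),(178,130),(172,175)]: print(p,v.pt(*p).round(0))
w2=V('w2')
for p in [(372,30),(385,62),(350,100),(385,130),(381,105),(380,48)]: print('w',p,w2.pt(*p).round(0))
E
```

```text
(300, 666, 3)
717
(175, 180) [499. 377.  38.]
(160, 183) [485. 436.   8.]
(195, 185) [536. 323.   3.]
(172, 195) [459. 368.   5.]
(185, 165) [600. 406.   7.]
(172, 155) [516. 382. 143.]
(178, 170) [513. 366.  81.]
(178, 130) [576. 388. 202.]
(172, 175) [501. 387.  57.]
w (372, 30) [422.  96.  50.]
w (385, 62) [461. 118.  51.]
w (350, 100) [507.  88.  12.]
w (385, 130) [546.  87. 143.]
w (381, 105) [519.  85. 130.]
w (380, 48) [443. 110.  49.]
```

View pics/m.png

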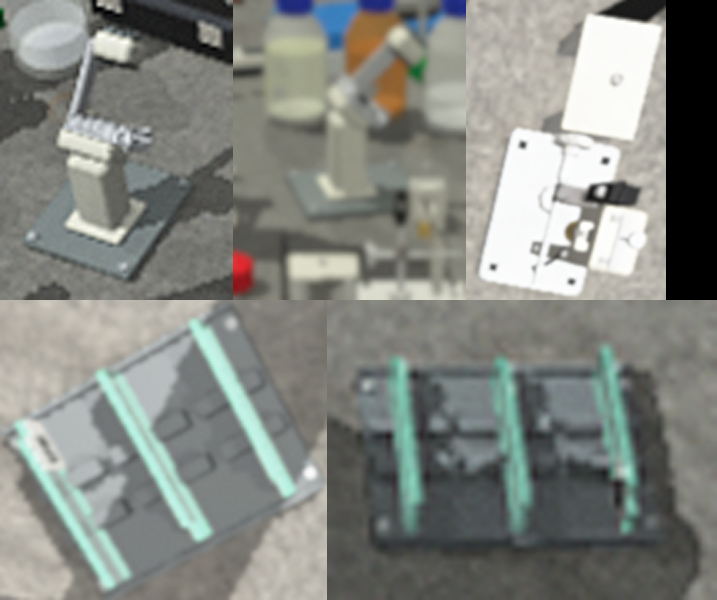

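The reader is the device at world (515,380): 45° block on a post, grey plate, head on an arm, its normal pointing about world +X. In the wrist crop the target slide is the right-hand one in the rack, and the side view shows its label end pointing away. Now the numbers.

```bash
cat >> h.py <<'E'
def step(p,R):
    "tool-frame units from the measured pose to world pose p (TCP), R"
    o=bot.get_obs(); R0=Ro.from_euler('xyz',o['tcp_rot']).as_matrix()
    d=R0.T@(np.asarray(p)-o['tool_pos'])/200; w=Ro.from_matrix(R0.T@R).as_rotvec()/np.radians(60)
    print('shift',d.round(3),'turn',w.round(3),'t',round(o['time'],2)); return d,w
def topdown(yaw): return Ro.from_euler('xyz',[np.pi,0,yaw]).as_matrix()
E
python3 - <<'E'
from h import *
w=V('w2')
for z in(38,): 
    a=w.plane(188.3,74.2,z);b=w.plane(221.3,134.7,z);print(a,b,np.linalg.norm(b-a))
yaw=np.arctan2(*(b-a)[1::-1]);m=(a+b)/2;x=(b-a)/np.linalg.norm(b-a);print('yaw',np.degrees(yaw),m)
step(np.r_[(m-34*x)[:2],130],topdown(yaw))
# reader cloud (scene, side)
for n in('scene','side'):
    P=V(n).cloud().reshape(-1,3); c=V(n).im.reshape(-1,3)
    k=(abs(P[:,0]-520)<130)&(abs(P[:,1]-380)<130)&(P[:,2]>-5)&(P[:,2]<300); P=P[k]; 
    base=P[(P[:,2]>4)&(P[:,2]<14)]; 
    if len(base)>20: print(n,'base',len(base),cv2.minAreaRect(base[:,:2].astype(np.float32)))
    for lo,hi in((20,60),(60,90),(90,110),(110,130),(130,150),(150,180),(180,240)):
        s=P[(P[:,2]>lo)&(P[:,2]<hi)]
        if len(s): print(n,lo,hi,len(s),s.mean(0).round(),s.min(0).round(),s.max(0).round())
E
```

```text
[ 474.83612288 -150.46427951   38.        ] [ 557.93880555 -106.53818969   38.        ] 93.99764483614126
yaw 27.859858779441506 [ 516.38746422 -128.5012346    38.        ]
shift [ 0.582 -0.431  0.865] turn [1.000e-03 0.000e+00 2.538e+00] t 4.0
scene base 784 ((513.439697265625, 380.212890625), (257.1723327636719, 247.4523162841797), 89.58218383789062)
scene 20 60 137 [507. 380.  39.] [489. 359.  20.] [541. 414.  60.]
scene 60 90 101 [507. 380.  76.] [496. 365.  60.] [536. 411.  90.]
scene 90 110 93 [509. 382. 102.] [496. 344.  90.] [552. 412. 110.]
scene 110 130 90 [529. 369. 122.] [501. 341. 111.] [563. 415. 130.]
scene 130 150 188 [519. 383. 140.] [500. 337. 130.] [562. 417. 150.]
scene 150 180 84 [553. 403. 161.] [519. 340. 150.] [604. 423. 180.]
scene 180 240 169 [586. 390. 198.] [566. 370. 180.] [614. 423. 213.]
side base 432 ((519.3806762695312, 379.47601318359375), (256.7908935546875, 257.10137939453125), 89.6661148071289)
side 20 60 124 [516. 371.  38.] [492. 350.  20.] [550. 413.  59.]
side 60 90 82 [517. 371.  75.] [498. 359.  61.] [540. 398.  89.]
side 90 110 61 [516. 372. 101.] [499. 345.  90.] [551. 411. 110.]
side 110 130 83 [534. 361. 121.] [502. 338. 110.] [564. 411. 130.]
side 130 150 88 [525. 379. 141.] [502. 333. 130.] [561. 418. 150.]
side 150 180 81 [557. 400. 163.] [517. 335. 150.] [604. 424. 180.]
side 180 240 98 [591. 380. 197.] [570. 366. 180.] [614. 419. 213.]
```

>>> send_rows(rows=[{"x": 0.1, "y": -0.08, "z": 0, "ax": 0, "ay": 0, "az": 0.15, "jaw": -0.35}, {"x": 0.2, "y": -0.16, "z": 0, "ax": 0, "ay": 0, "az": 0.3, "jaw": -0.35}, {"x": 0.3, "y": -0.24, "z": 0, "ax": 0, "ay": 0, "az": 0.45, "jaw": -0.35}, {"x": 0.4, "y": -0.32, "z": 0, "ax": 0, "ay": 0, "az": 0.6, "jaw": -0.35}, {"x": 0.5, "y": -0.4, "z": 0, "ax": 0, "ay": 0, "az": 0.75, "jaw": -0.35}, {"x": 0.58, "y": -0.43, "z": 0, "ax": 0, "ay": 0, "az": 0.9, "jaw": -0.35}, {"x": 0.58, "y": -0.43, "z": 0, "ax": 0, "ay": 0, "az": 1, "jaw": -0.35}, {"x": 0.58, "y": -0.43, "z": 0, "ax": 0, "ay": 0, "az": 1, "jaw": -0.35}, {"x": 0.58, "y": -0.43, "z": 0, "ax": 0, "ay": 0, "az": 1, "jaw": -0.35}, {"x": 0.58, "y": -0.43, "z": 0, "ax": 0, "ay": 0, "az": 1, "jaw": -0.35}])

```text
time: 5.25
tool_pos: [486.9, -144.3, 302.6]
tcp_rot: [-3.142, -0.0, 2.098]
contact_force: [0.3, 1.6, 0.0]
grip_width: 29.9
finger_force: 0.0
```

>>> send_rows(rows=[{"x": 0, "y": 0, "z": 0.05, "ax": 0, "ay": 0, "az": 0.15, "jaw": -0.35}, {"x": 0, "y": 0, "z": 0.1, "ax": 0, "ay": 0, "az": 0.3, "jaw": -0.35}, {"x": 0, "y": 0, "z": 0.15, "ax": 0, "ay": 0, "az": 0.45, "jaw": -0.35}, {"x": 0, "y": 0, "z": 0.2, "ax": 0, "ay": 0, "az": 0.6, "jaw": -0.35}, {"x": 0, "y": 0, "z": 0.25, "ax": 0, "ay": 0, "az": 0.75, "jaw": -0.35}, {"x": 0, "y": 0, "z": 0.3, "ax": 0, "ay": 0, "az": 0.9, "jaw": -0.35}, {"x": 0, "y": 0, "z": 0.35, "ax": 0, "ay": 0, "az": 1, "jaw": -0.35}, {"x": 0, "y": 0, "z": 0.4, "ax": 0, "ay": 0, "az": 1, "jaw": -0.35}, {"x": 0, "y": 0, "z": 0.4, "ax": 0, "ay": 0, "az": 1, "jaw": -0.35}, {"x": 0, "y": 0, "z": 0.4, "ax": 0, "ay": 0, "az": 1, "jaw": -0.35}])

```text
time: 6.5
tool_pos: [487.0, -144.5, 223.0]
tcp_rot: [3.141, -0.0, 1.051]
contact_force: [0.3, -0.7, 0.4]
grip_width: 29.5
finger_force: 0.0
```

>>> send_rows(rows=[{"x": 0, "y": 0, "z": 0.08, "ax": 0, "ay": 0, "az": 0.15, "jaw": -0.35}, {"x": 0, "y": 0, "z": 0.16, "ax": 0, "ay": 0, "az": 0.3, "jaw": -0.35}, {"x": 0, "y": 0, "z": 0.24, "ax": 0, "ay": 0, "az": 0.45, "jaw": -0.35}, {"x": 0, "y": 0, "z": 0.32, "ax": 0, "ay": 0, "az": 0.54, "jaw": -0.35}, {"x": 0, "y": 0, "z": 0.4, "ax": 0, "ay": 0, "az": 0.54, "jaw": -0.35}, {"x": 0, "y": 0, "z": 0.46, "ax": 0, "ay": 0, "az": 0.54, "jaw": -0.35}, {"x": 0, "y": 0, "z": 0.46, "ax": 0, "ay": 0, "az": 0.54, "jaw": -0.35}, {"x": 0, "y": 0, "z": 0.46, "ax": 0, "ay": 0, "az": 0.54, "jaw": -0.35}, {"x": 0, "y": 0, "z": 0.46, "ax": 0, "ay": 0, "az": 0.54, "jaw": -0.35}, {"x": 0, "y": 0, "z": 0.46, "ax": 0, "ay": 0, "az": 0.54, "jaw": -0.35}])

```text
time: 7.75
tool_pos: [487.0, -144.6, 131.1]
tcp_rot: [3.141, -0.001, 0.484]
contact_force: [0.0, 0.1, -0.2]
grip_width: 30.2
finger_force: 0.0
```

```bash
python3 - <<'E'
from h import *
o=snap('wrist','w3'); print(o['time'],o['tool_pos'],o['tcp_rot'],o['joint_positions'],o['grip_width'])
a=cv2.imread('pics/w3.png'); cv2.imwrite('pics/w3b.png',cv2.resize(a,(800,600),interpolation=cv2.INTER_CUBIC))
E
```

```text
7.75 [ 487.01016492 -144.56569368  131.13787502] [ 3.14097376e+00 -5.67541981e-04  4.84179229e-01] [-4.39571032e-01  4.11243031e-01  1.70829158e+00  9.35050180e-05
  1.02122212e+00  6.46997435e-01] 30.204991779179757
```

View pics/w3b.png

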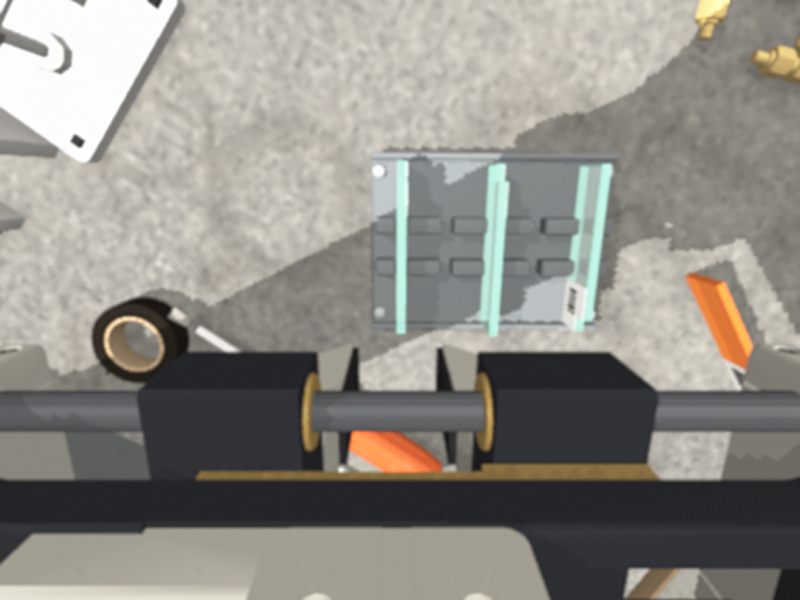

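The target slide's top edge in this view runs straight up column 401, rows 160 to 332, and the fingers are lined up over its near end. I'll use pixel values to check which end is frosted and refine the pose.

```bash
python3 - <<'E'
from h import *
w=V('w3'); hsv=cv2.cvtColor(w.im,cv2.COLOR_RGB2HSV)
m=((hsv[...,1]>60)&(hsv[...,0]>70)&(hsv[...,0]<100)&(hsv[...,2]>120)).astype(np.uint8)
n,l,s,c=cv2.connectedComponentsWithStats(m)
for i in range(1,n):
    if s[i,4]>60: print(s[i])
L=[]
for r in range(96,216,4):
    q=np.where(m[r,245:275])[0]+245
    L.append((r,q.min() if len(q) else -1,q.max() if len(q) else -1,w.im[r,253:262].mean(0).astype(int).tolist()))
for t in L: print(t)
k=[(t[0],(t[1]+t[2])/2) for t in L if t[1]>0 and t[2]-t[1]<10]
P=np.array([w.plane(u,r,38) for r,u in k]); d=np.linalg.svd(P-P.mean(0))[2][0]; d*=np.sign(d[0]); print('yaw',np.degrees(np.arctan2(d[1],d[0])),P[0],P[-1],P.mean(0))
sd=V('side'); x=d; y=np.array([-d[1],d[0],0])
mid=np.array([516.4,-128.5,23])
for j in range(3):
  for sgn in(-1,1):
    c=sd.proj([mid-56*j*y+x*sgn*t+np.array([0,0,h])-2.5*y for t in(25,30,35,40,45) for h in (-5,0,5)])
    print(j,sgn,c[7].round(),np.mean([sd.im[int(round(v)),int(round(u))] for u,v in c],0).round(),[int(sd.im[int(round(v)),int(round(u))].mean()) for u,v in c])
E
```

```text
(96, -1, -1, [141, 140, 134])
(100, -1, -1, [181, 186, 187])
(104, -1, -1, [201, 234, 226])
(108, -1, -1, [203, 235, 227])
(112, -1, -1, [201, 232, 224])
(116, -1, -1, [201, 233, 225])
(120, -1, -1, [204, 235, 227])
(124, -1, -1, [203, 235, 227])
(128, -1, -1, [204, 235, 227])
(132, -1, -1, [196, 229, 220])
(136, -1, -1, [186, 222, 212])
(140, -1, -1, [171, 211, 200])
(144, -1, -1, [169, 210, 198])
(148, -1, -1, [171, 212, 199])
(152, np.int64(259), np.int64(259), [170, 211, 199])
(156, -1, -1, [172, 211, 200])
(160, -1, -1, [172, 211, 200])
(164, -1, -1, [169, 209, 198])
(168, np.int64(254), np.int64(259), [165, 206, 194])
(172, np.int64(254), np.int64(259), [164, 205, 194])
(176, -1, -1, [168, 207, 196])
(180, -1, -1, [170, 209, 198])
(184, -1, -1, [170, 210, 199])
(188, -1, -1, [170, 209, 198])
(192, -1, -1, [170, 209, 199])
(196, -1, -1, [167, 205, 195])
(200, -1, -1, [167, 204, 194])
(204, -1, -1, [162, 200, 189])
(208, np.int64(254), np.int64(254), [161, 200, 189])
(212, -1, -1, [167, 200, 186])
yaw 23.201409560792182 [ 524.17675572 -130.24940551   38.        ] [ 475.49386417 -150.78511247   38.        ] [ 504.27670865 -138.20534069   38.        ]
0 -1 [261. 252.] [114. 129. 120.] [116, 117, 125, 120, 117, 119, 124, 124, 122, 123, 123, 123, 122, 120, 120]
0 1 [280. 244.] [131. 135. 126.] [122, 114, 133, 100, 95, 139, 105, 109, 135, 139, 141, 165, 140, 154, 163]
1 -1 [274. 262.] [110. 127. 117.] [118, 116, 117, 122, 118, 121, 122, 121, 119, 119, 119, 118, 112, 112, 111]
1 1 [293. 253.] [127. 131. 123.] [116, 139, 144, 99, 99, 142, 104, 105, 131, 106, 109, 149, 146, 150, 162]
2 -1 [287. 272.] [125. 144. 133.] [150, 149, 147, 152, 146, 139, 145, 157, 121, 134, 141, 136, 93, 97, 97]
2 1 [307. 263.] [127. 142. 133.] [98, 136, 141, 127, 141, 139, 141, 141, 134, 142, 136, 133, 136, 131, 133]
```

```bash
python3 - <<'E'
from h import *
w=V('w3'); hsv=cv2.cvtColor(w.im,cv2.COLOR_RGB2HSV)
m=((hsv[...,1]>28)&(hsv[...,0]>70)&(hsv[...,0]<100)&(hsv[...,2]>150))
k=[]
for r in range(98,218):
    q=np.where(m[r,245:275])[0]+245
    if 2<len(q)<10: k.append((r,q.mean(),len(q)))
k=np.array(k); print(k[::8].round(1).tolist(),k[-1])
P=np.array([w.plane(u,r,38) for r,u,_ in k]); c=P.mean(0)
d=np.linalg.svd(P-c)[2][0]; d*=np.sign(d[0]); print('yaw',np.degrees(np.arctan2(d[1],d[0])),'ends',P[0],P[-1],np.ptp((P-c)@d))
# depth check height
cl=w.cloud(); print('z top',np.median(cl[130:200,255:259,2]))
# near end at P[-1]; slide x=-34 is 16 mm in
g=P[-1]+16*d if P[-1]@d<P[0]@d else P[0]+16*d
print('grasp',g, 'mid',g+34*d); yaw=np.arctan2(d[1],d[0]); step(np.r_[g[:2],12],topdown(yaw))
E
```

```text
[[102.0, 257.0, 5.0], [110.0, 256.0, 5.0], [118.0, 256.0, 5.0], [126.0, 256.0, 5.0], [134.0, 256.5, 8.0], [142.0, 256.5, 8.0], [150.0, 256.5, 8.0], [158.0, 256.5, 8.0], [166.0, 256.0, 7.0], [174.0, 256.0, 7.0], [182.0, 256.5, 8.0], [190.0, 256.5, 8.0], [198.0, 256.0, 7.0], [206.0, 256.0, 7.0]] [213. 256.   5.]
yaw 27.72105193123551 ends [ 560.93398358 -108.78202554   38.        ] [ 471.96037872 -154.78238275   38.        ] 100.15932442076593
z top 38.02601873283571
grasp [ 486.12394306 -147.33970546   38.        ] mid [ 516.22151728 -131.52401622   38.        ]
shift [-0.01   0.01   0.595] turn [ 0. -0.  0.] t 7.8
```

>>> send_rows(rows=[{"x": -0.01, "y": 0.01, "z": 0.1, "ax": 0, "ay": 0, "az": 0, "jaw": -0.4}, {"x": -0.01, "y": 0.01, "z": 0.2, "ax": 0, "ay": 0, "az": 0, "jaw": -0.4}, {"x": -0.01, "y": 0.01, "z": 0.3, "ax": 0, "ay": 0, "az": 0, "jaw": -0.4}, {"x": -0.01, "y": 0.01, "z": 0.4, "ax": 0, "ay": 0, "az": 0, "jaw": -0.4}, {"x": -0.01, "y": 0.01, "z": 0.5, "ax": 0, "ay": 0, "az": 0, "jaw": -0.4}, {"x": -0.01, "y": 0.01, "z": 0.55, "ax": 0, "ay": 0, "az": 0, "jaw": -0.4}, {"x": -0.01, "y": 0.01, "z": 0.59, "ax": 0, "ay": 0, "az": 0, "jaw": -0.4}, {"x": -0.01, "y": 0.01, "z": 0.595, "ax": 0, "ay": 0, "az": 0, "jaw": -0.4}, {"x": -0.01, "y": 0.01, "z": 0.595, "ax": 0, "ay": 0, "az": 0, "jaw": -0.4}, {"x": -0.01, "y": 0.01, "z": 0.595, "ax": 0, "ay": 0, "az": 0, "jaw": -0.4}])

```text
time: 9.05
tool_pos: [486.3, -147.3, 12.2]
tcp_rot: [3.141, -0.001, 0.484]
contact_force: [-0.4, 0.2, -0.6]
grip_width: 27.1
finger_force: 0.0
```

>>> send_rows(rows=[{"x": 0, "y": 0, "z": 0, "ax": 0, "ay": 0, "az": 0, "jaw": -0.6}, {"x": 0, "y": 0, "z": 0, "ax": 0, "ay": 0, "az": 0, "jaw": -0.7}, {"x": 0, "y": 0, "z": 0, "ax": 0, "ay": 0, "az": 0, "jaw": -0.8}, {"x": 0, "y": 0, "z": 0, "ax": 0, "ay": 0, "az": 0, "jaw": -0.9}, {"x": 0, "y": 0, "z": 0, "ax": 0, "ay": 0, "az": 0, "jaw": -1}, {"x": 0, "y": 0, "z": 0, "ax": 0, "ay": 0, "az": 0, "jaw": -1}, {"x": 0, "y": 0, "z": 0, "ax": 0, "ay": 0, "az": 0, "jaw": -1}, {"x": 0, "y": 0, "z": 0, "ax": 0, "ay": 0, "az": 0, "jaw": -1}, {"x": 0, "y": 0, "z": 0, "ax": 0, "ay": 0, "az": 0, "jaw": -1}, {"x": 0, "y": 0, "z": 0, "ax": 0, "ay": 0, "az": 0, "jaw": -1}])

```text
time: 10.3
tool_pos: [486.0, -147.2, 11.7]
tcp_rot: [-3.142, -0.0, 0.484]
contact_force: [-0.4, -0.2, -0.7]
grip_width: 5.0
finger_force: 30.0
```

>>> send_rows(rows=[{"x": 0, "y": 0, "z": -0.03, "ax": 0, "ay": 0, "az": 0, "jaw": -1}, {"x": 0, "y": 0, "z": -0.08, "ax": 0, "ay": 0, "az": 0, "jaw": -1}, {"x": 0, "y": 0, "z": -0.15, "ax": 0, "ay": 0, "az": 0, "jaw": -1}, {"x": 0, "y": 0, "z": -0.27, "ax": 0, "ay": 0, "az": 0, "jaw": -1}, {"x": 0, "y": 0, "z": -0.4, "ax": 0, "ay": 0, "az": 0, "jaw": -1}, {"x": 0, "y": 0, "z": -0.55, "ax": 0, "ay": 0, "az": 0, "jaw": -1}, {"x": 0, "y": 0, "z": -0.7, "ax": 0, "ay": 0, "az": 0, "jaw": -1}, {"x": 0, "y": 0, "z": -0.85, "ax": 0, "ay": 0, "az": 0, "jaw": -1}, {"x": 0, "y": 0, "z": -0.95, "ax": 0, "ay": 0, "az": 0, "jaw": -1}, {"x": 0, "y": 0, "z": -1, "ax": 0, "ay": 0, "az": 0, "jaw": -1}])

```text
time: 11.55
tool_pos: [486.2, -147.3, 213.7]
tcp_rot: [3.139, -0.002, 0.484]
contact_force: [-0.1, -0.1, 0.9]
grip_width: 4.9
finger_force: 30.0
```

>>> send_rows(rows=[{"x": 0.05, "y": -0.1, "z": -0.1, "ax": 0, "ay": 0, "az": -0.05, "jaw": -1}, {"x": 0.1, "y": -0.2, "z": -0.2, "ax": 0, "ay": 0, "az": -0.15, "jaw": -1}, {"x": 0.15, "y": -0.3, "z": -0.3, "ax": 0, "ay": 0, "az": -0.3, "jaw": -1}, {"x": 0.2, "y": -0.4, "z": -0.4, "ax": 0, "ay": 0, "az": -0.45, "jaw": -1}, {"x": 0.27, "y": -0.5, "z": -0.5, "ax": 0, "ay": 0, "az": -0.6, "jaw": -1}, {"x": 0.35, "y": -0.6, "z": -0.54, "ax": 0, "ay": 0, "az": -0.75, "jaw": -1}, {"x": 0.43, "y": -0.75, "z": -0.54, "ax": 0, "ay": 0, "az": -0.9, "jaw": -1}, {"x": 0.5, "y": -0.88, "z": -0.54, "ax": 0, "ay": 0, "az": -1, "jaw": -1}, {"x": 0.54, "y": -0.95, "z": -0.54, "ax": 0, "ay": 0, "az": -1, "jaw": -1}, {"x": 0.54, "y": -0.95, "z": -0.54, "ax": 0, "ay": 0, "az": -1, "jaw": -1}])

```text
time: 12.8
tool_pos: [493.0, 71.8, 319.6]
tcp_rot: [-3.141, 0.0, 1.531]
contact_force: [-0.8, -0.6, 0.5]
grip_width: 5.0
finger_force: 30.0
```

>>> send_rows(rows=[{"x": 0.1, "y": 0, "z": 0, "ax": 0, "ay": 0, "az": -0.03, "jaw": -1}, {"x": 0.2, "y": 0, "z": 0, "ax": 0, "ay": 0, "az": -0.03, "jaw": -1}, {"x": 0.35, "y": 0, "z": 0, "ax": 0, "ay": 0, "az": -0.03, "jaw": -1}, {"x": 0.5, "y": 0, "z": 0, "ax": 0, "ay": 0, "az": -0.03, "jaw": -1}, {"x": 0.65, "y": 0, "z": 0, "ax": 0, "ay": 0, "az": -0.03, "jaw": -1}, {"x": 0.8, "y": 0, "z": 0, "ax": 0, "ay": 0, "az": -0.03, "jaw": -1}, {"x": 0.9, "y": 0, "z": 0, "ax": 0, "ay": 0, "az": -0.03, "jaw": -1}, {"x": 1, "y": 0, "z": 0, "ax": 0, "ay": 0, "az": -0.03, "jaw": -1}, {"x": 1, "y": 0, "z": 0, "ax": 0, "ay": 0, "az": -0.03, "jaw": -1}, {"x": 1, "y": 0, "z": 0, "ax": 0, "ay": 0, "az": -0.03, "jaw": -1}])

```text
time: 14.05
tool_pos: [501.1, 270.4, 319.7]
tcp_rot: [-3.142, 0.0, 1.562]
contact_force: [0.4, -0.5, -0.4]
grip_width: 5.0
finger_force: 30.0
```

```bash
python3 - <<'E'
from h import *
o=snap('wrist','w4'); print(o['time'],o['tool_pos'],o['tcp_rot'],o['joint_positions'],o['grip_width'],o['finger_force'])
a=cv2.imread('pics/w4.png')[:240]; cv2.imwrite('pics/w4b.png',cv2.resize(a,(800,375),interpolation=cv2.INTER_CUBIC))
E
```

```text
14.05 [501.11101888 270.4472512  319.67567303] [-3.14150953e+00  4.80621519e-04  1.56226584e+00] [ 3.60558703e-01  3.76373571e-01  1.21925551e+00 -4.18391359e-04
  1.54621449e+00  3.69099548e-01] 4.95570368364047 29.998682141304016
```

View pics/w4b.png

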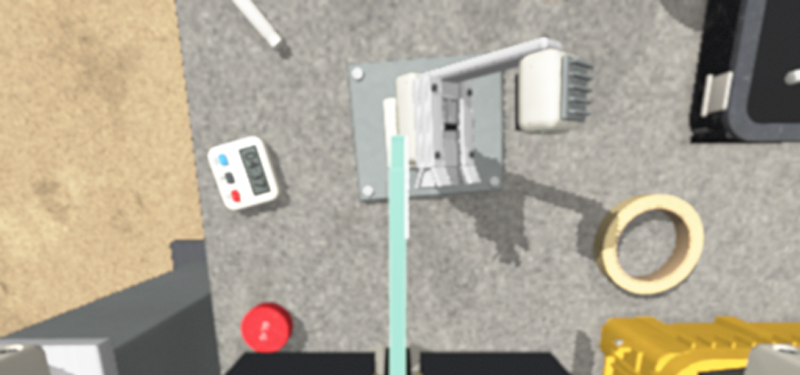

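The picture shows the held slide pointing at +Y, with its tip at (397,140) and the label on its right face. The reader's channel is at (400–500, 75–190), its flared mouth toward us at rows 165–190, and the head is at (550,90) out of the way. Now I'll measure the channel in reader axes from the depth.

```bash
python3 - <<'E'
from h import *
w=V('w4'); cl=w.cloud(); hsv=cv2.cvtColor(w.im,cv2.COLOR_RGB2HSV)
z=cl[...,2]
reg=(abs(cl[...,0]-515)<110)&(abs(cl[...,1]-385)<110)
print('bench z',np.median(z[100:140,330:360]))
# plate yaw: plate pixels by height 4..14
pm=(reg&(z>4)&(z<14)).astype(np.uint8); n,l,s,_=cv2.connectedComponentsWithStats(cv2.morphologyEx(pm,cv2.MORPH_OPEN,np.ones((3,3))))
i=1+np.argmax(s[1:,4]); Q=cl[l==i]; print(s[i],'z',np.median(Q[:,2])); rc=cv2.minAreaRect(Q[:,:2].astype(np.float32)); print('plate',rc)
# block top lips: points with z>90
B=cl[reg&(z>85)&(z<200)]; 
np.save('pics/B.npy',B); print(len(B),B.min(0),B.max(0))
# yaw by plane fit of the steep 45 deg faces: RANSAC-ish on normals
g=cl.copy(); du=np.roll(g,-2,1)-np.roll(g,2,1); dv=np.roll(g,-2,0)-np.roll(g,2,0); N=np.cross(dv,du); N/=np.linalg.norm(N,axis=-1,keepdims=True)+1e-9
k=reg&(z>85)&(z<200)&(abs(N[...,2]-.707)<.12)&(N[...,0]>.5); nn=N[k]; print('normals',k.sum(),np.median(nn,0),'yaw',np.degrees(np.arctan2(np.median(nn[:,1]),np.median(nn[:,0]))))
E
```

```text
bench z -0.37172158552886003
[ 223   34   82   94 2417] z 9.72885999532366
plate ((519.3916015625, 391.0682373046875), (123.83199310302734, 130.4334259033203), 3.587453842163086)
4868 [500.40195794 337.45029451  97.91530246] [618.53231123 423.24647958 199.99437841]
normals 638 [0.6745928  0.04454152 0.69846298] yaw 3.777600476601906
```

```bash
python3 - <<'E'
from h import *
psi=np.radians(3.7); X=np.array([np.cos(psi),np.sin(psi),0]); Y=np.array([-np.sin(psi),np.cos(psi),0]); Z=np.array([0,0,1.])
n=(X+Z)/2**.5; s=(Z-X)/2**.5
O=np.array([520,380,130.])
def show(C,tag):
    D=C-O; a=np.c_[D@s,D@Y,D@n]
    k=(abs(a[:,0])<45)&(a[:,2]>-25)&(a[:,2]<25)&(abs(a[:,1])<70); a=a[k]; print(tag,len(a))
    ys=np.arange(-60,50,5); ss=np.arange(-40,40,4)
    print('      '+' '.join(f'{v:4d}' for v in ss))
    for y in ys[::-1]:
        row=[]
        for q in ss:
            m=(abs(a[:,1]-y)<2.5)&(abs(a[:,0]-q)<2)
            row.append(f'{np.median(a[m,2]):4.0f}' if m.sum()>=2 else '   .')
        print(f'{y:5d} '+' '.join(row))
show(np.load('pics/B.npy'),'wrist')
for t in('scene','side'):
    show(V(t).cloud().reshape(-1,3),t)
E
```

```text
wrist 3178
       -40  -36  -32  -28  -24  -20  -16  -12   -8   -4    0    4    8   12   16   20   24   28   32   36
   45    .    .    .    .    .    .    .    .    .    .    .    .    .    .    .    .    .    .    .    .
   40    .    .    .    .    .    .    .    .    .    .    .    .    .    .    .    .    .    .    .    .
   35    .    .    .    .    .    .    .    .    .   20   14    2   -4    0    .    .    .    .    .    .
   30    .   19   19   19   19   19   17   19   18   22   19   19   -4    8    .    .    .    .    .    .
   25    .   20   20   19   18   17   17   16   16   17   19   19   -0    9    .    .    .    .    .    .
   20    .   19   20   19   17   16   16   16   16   16   19   20   -2    9    .    .    .    .    .    .
   15    .   19   19   11   18    .   13    .    .   16   19   19   -2    9    .    .    .    .    .    .
   10    .   19   20   13   19    8   13    .    .   17   19   19   -2    9    .    .    .    .    .    .
    5    .   19   20   12   18    .   13    .    .   17   19   19   -3   10    .    .    .    .    .    .
    0    .   20   19   19   1
[... 5543 characters left out ...]
   .    .   -2    .    .    .    .    .    .    .    .    .    .
  -35    .    .   16    .    .    .    .    .    .    .    .    .   14   10    .    .    .    .    .    .
  -40    .    .   11    6    .    .    5    .    5    .    .   12    .    .   16    .    .    .    .    .
  -45    .    .    .    .    .    .    .    .    .    .    .   15    .    .    .    .    .    .    .    .
  -50    .    .    .    .    .    .    .    .    .    .    .    .    .    .    .    .    .    .    .    .
  -55    .    .    .    .    .    .    .    .    .    .    .    .    .    .    .    .    .    .    .    .
  -60    .    .    .    .    .    .    .    .    .    .    .    .    .    .    .    .    .    .    .    .
```

```bash
python3 - <<'E'
from h import *
psi=np.radians(3.7); X=np.array([np.cos(psi),np.sin(psi),0]); Y=np.array([-np.sin(psi),np.cos(psi),0]); Z=np.array([0,0,1.])
n=(X+Z)/2**.5; s=(Z-X)/2**.5; O=np.array([520,380,130.])
D=np.load('pics/B.npy')-O; a=np.c_[D@s,D@Y,D@n]
t=a[(abs(a[:,2]-19.5)<1.5)&(abs(a[:,1])<36)&(a[:,0]<14)&(a[:,0]>-42)]
print('top n',np.median(t[:,2]))
for lo,hi in((-28,-10),(-10,10),(10,28)):
    q=t[(t[:,1]>lo)&(t[:,1]<hi)]; u=q[q[:,0]<-15]; v=q[q[:,0]>-8]
    print(lo,'lower lip',np.percentile(u[:,0],[1,50,98]).round(1),'n',np.median(u[:,2]).round(2),'upper lip',np.percentile(v[:,0],[2,50,99]).round(1),'n',np.median(v[:,2]).round(2))
u=t[t[:,0]<-15]; v=t[t[:,0]>-8]
print('y ends',np.percentile(u[:,1],[0,1,99,100]).round(1),np.percentile(v[:,1],[0,1,99,100]).round(1))
b=a[(abs(a[:,2]-9)<1.3)&(a[:,0]>-24)&(a[:,0]<-2)]; print('bed n',np.median(b[:,2]),len(b))
f=a[(a[:,0]>-3)&(a[:,0]<6)]
for y in range(-50,-20,2):
    k=abs(f[:,1]-y)<1; print(y,k.sum(),np.median(f[k,2]).round(1) if k.any() else '',end=' | ')
# lip plane fit: yaw / tilt residual
for nm,q in(('lo',u[abs(u[:,1])<28]),('up',v[abs(v[:,1])<28])): print(nm,'dn/dy',np.polyfit(q[:,1],q[:,2],1)[0])
# lower outer edge of lips: yaw check from inner lip edges in image
for q,c in((u,-1),(v,1)):
    ys=np.arange(-26,27,4); e=[np.percentile(q[abs(q[:,1]-y)<2][:,0],1 if c<0 else 99) for y in ys]; print('edge ds/dy',np.polyfit(ys,e,1),np.round(e,1))
# held slide in tool frame: top edge, tip
w=V('w4'); hsv=cv2.cvtColor(w.im,cv2.COLOR_RGB2HSV); o=bot.get_obs(); R0=Ro.from_euler('xyz',o['tcp_rot']).as_matrix()
m=((hsv[...,1]>28)&(hsv[...,0]>70)&(hsv[...,0]<100)&(hsv[...,2]>150))
z=w.cloud(); k=[]
for r in range(80,224,4):
    q=np.where(m[r,240:270])[0]+240
    if len(q)>1: p=np.median([z[r,i] for i in q[len(q)//4:max(len(q)*3//4,len(q)//4+1)]],0); k.append((r,q.mean(),len(q),*(R0.T@(p-[501.11,270.45,319.68])).round(1)))
print(*[tuple(np.round(t,1).tolist()) for t in k[::2]],sep='\n')
E
```

```text
top n 19.34352717814486
-28 lower lip [-37.8 -29.7 -23.8] n 19.38 upper lip [-0.7  7.1 13. ] n 19.35
-10 lower lip [-36.1 -29.6 -23.5] n 19.44 upper lip [-0.7  6.4 13. ] n 19.29
10 lower lip [-37.1 -29.8 -23.7] n 19.26 upper lip [-0.9  7.2 12.7] n 19.25
y ends [-35.8 -33.3  29.5  30.2] [-35.4 -32.3  32.9  35.6]
bed n 8.999667826184405 156
-50 0  | -48 0  | -46 0  | -44 0  | -42 9 24.6 | -40 8 24.5 | -38 7 23.3 | -36 5 22.9 | -34 7 21.9 | -32 7 20.6 | -30 10 19.5 | -28 7 19.2 | -26 7 18.8 | -24 10 19.3 | -22 6 19.2 | lo dn/dy -0.003424800728418204
up dn/dy -0.00021104437749328353
edge ds/dy [-3.66380570e-03 -3.66312458e+01] [-37.3 -35.6 -37.  -38.  -36.2 -36.2 -35.8 -36.  -36.  -36.5 -36.9 -37.
 -37.4 -36.8]
edge ds/dy [-2.53780683e-03  1.27190576e+01] [12.4 12.6 12.9 13.3 12.9 13.  12.8 12.5 12.5 12.7 12.7 12.6 12.6 12.6]
(88.0, 254.5, 8.0, 83.6, -0.0, -15.7)
(96.0, 253.5, 8.0, 79.9, -0.5, -16.1)
(104.0, 254.0, 9.0, 76.3, -0.5, -16.1)
(112.0, 253.5, 10.0, 72.4, -0.7, -26.3)
(120.0, 253.5, 10.0, 68.9, -0.7, -26.1)
(128.0, 253.5, 10.0, 65.4, -0.7, -26.2)
(136.0, 253.5, 10.0, 61.8, -0.7, -26.5)
(144.0, 253.5, 10.0, 58.2, -0.7, -26.3)
(152.0, 253.5, 10.0, 54.4, -0.7, -25.8)
(160.0, 254.0, 11.0, 50.7, -0.5, -26.4)
(168.0, 254.0, 11.0, 46.8, -0.5, -26.1)
(176.0, 254.0, 11.0, 43.0, -0.5, -26.3)
(184.0, 254.0, 11.0, 39.1, -0.5, -26.4)
(192.0, 254.0, 11.0, 34.9, -0.5, -25.9)
(200.0, 254.0, 11.0, 30.8, -0.5, -25.7)
(208.0, 254.0, 11.0, 26.7, -0.5, -25.9)
(216.0, 254.0, 11.0, 22.6, -0.5, -26.1)
```

```bash
cat >> h.py <<'E'
psi=np.radians(3.7); X=np.array([np.cos(psi),np.sin(psi),0]); Y=np.array([-np.sin(psi),np.cos(psi),0]); Z=np.array([0,0,1.])
nn=(X+Z)/2**.5; ss=(Z-X)/2**.5; M=np.array([520,380,130.])-12.1*ss+12.45*nn-30.5*Y
RT=np.c_[Y,nn,-ss]
def tcp(out,ds=0,dn=0,c=(34.5,0,-11.1)):
    "TCP for the slide centre 'out' mm outside the mouth"
    return M-Y*out+ss*ds+nn*dn-RT@np.array(c)
E
python3 - <<'E'
from h import *
print('M',M,np.linalg.det(RT)); step(tcp(85)+[0,0,70],RT); print(tcp(85),tcp(16))
E
```

```text
M [539.29152311 350.68382041 130.24748737] 1.0
shift [-0.19   0.27   0.637] turn [-0.75   0.028 -0.066] t 14.1
[554.83565915 231.93941071 122.3986021 ] [550.38292988 300.79558837 122.3986021 ]
```

>>> send_rows(rows=[{"x": -0.1, "y": 0.05, "z": 0, "ax": -0.1, "ay": 0, "az": 0, "jaw": -1}, {"x": -0.19, "y": 0.1, "z": 0, "ax": -0.25, "ay": 0.01, "az": -0.02, "jaw": -1}, {"x": -0.19, "y": 0.15, "z": 0.05, "ax": -0.4, "ay": 0.02, "az": -0.04, "jaw": -1}, {"x": -0.19, "y": 0.2, "z": 0.15, "ax": -0.55, "ay": 0.028, "az": -0.066, "jaw": -1}, {"x": -0.19, "y": 0.27, "z": 0.3, "ax": -0.7, "ay": 0.028, "az": -0.066, "jaw": -1}, {"x": -0.19, "y": 0.27, "z": 0.45, "ax": -0.75, "ay": 0.028, "az": -0.066, "jaw": -1}, {"x": -0.19, "y": 0.27, "z": 0.6, "ax": -0.75, "ay": 0.028, "az": -0.066, "jaw": -1}, {"x": -0.19, "y": 0.27, "z": 0.637, "ax": -0.75, "ay": 0.028, "az": -0.066, "jaw": -1}, {"x": -0.19, "y": 0.27, "z": 0.637, "ax": -0.75, "ay": 0.028, "az": -0.066, "jaw": -1}, {"x": -0.19, "y": 0.27, "z": 0.637, "ax": -0.75, "ay": 0.028, "az": -0.066, "jaw": -1}])

```text
time: 15.35
tool_pos: [557.7, 237.3, 208.3]
tcp_rot: [2.375, 0.007, 1.632]
contact_force: [0.5, 0.5, 0.2]
grip_width: 4.5
finger_force: 30.0
```

```bash
python3 - <<'E'
from h import *
print(bot.get_obs()['joint_positions']); step(tcp(85),RT)
E
```

```text
[ 0.39921278  0.26347113  1.98499379 -0.99669295  0.28284918  1.22151312]
shift [-0.023 -0.31   0.298] turn [-0.018  0.007  0.002] t 15.35
```

The arm came to q5 = 0.283 and q4 = -0.997, both at their limits, so it can't reach this pose with this grip. I'll fit a simple kinematic model and find a grip tilt that works.

```bash
cat >> h.py <<'E'
from scipy.optimize import least_squares
LO=np.array([-2.53,-.77,.04,-1,.28,-3.11]);HI=np.array([2.53,2.02,2.7,4.14,2.66,3.11])
def fk(q,p):
    a1,h,L2,L3,e,L6=p; rz=lambda t:Ro.from_euler('z',t); ry=lambda t:Ro.from_euler('y',t)
    A=rz(q[0]); B=A*ry(q[1]); C=A*ry(q[1]+q[2]); D=C*rz(q[3])*ry(q[4])
    return A.apply([a1,0,h])+B.apply([0,0,L2])+C.apply([e,0,L3])+D.apply([0,0,L6]),(D*rz(q[5]+np.pi/2)).as_matrix()
S=[([1.13394443,.342723032,1.52501842,0,1.27541577,-.146017607],[150.36,502.58,226.04]),
([-.222109343,.453734646,1.14384225,0,1.54342164,-1.79603399],[602.378,-57.684,303.15]),
([-.439571,.411243,1.708292,0,1.021222,.646997],[487.01,-144.566,131.138]),
([.3605587,.37637357,1.21925551,-.0004,1.54621449,.36909955],[501.111,270.447,319.676])]
E
python3 - <<'E'
from h import *
o=bot.get_obs(); S5=S+[(o['joint_positions'],o['tool_pos'])]
f=lambda p:np.concatenate([fk(q,p)[0]-t for q,t in S5])
for e0 in(0,):
    r=least_squares(f,[50,300,400,400,0,250]); print(r.x.round(1),np.abs(r.fun).max())
print('rot err',np.degrees(Ro.from_matrix(fk(o['joint_positions'],r.x)[1].T@Ro.from_euler('xyz',o['tcp_rot']).as_matrix()).magnitude()))
P=r.x; np.save('P.npy',P)
def ik(p,R,q0,lim=True):
    g=lambda q:(lambda a:np.r_[(a[0]-p)/100,1.5*Ro.from_matrix(a[1].T@R).as_rotvec()])(fk(q,P))
    L,H=(LO+.02,HI-.02) if lim else (LO-3,HI+3)
    return least_squares(g,np.clip(q0,L+1e-3,H-1e-3),bounds=(L,H))
q0=o['joint_positions']
print('unlimited',[ik(tcp(u),RT,q0,False).x.round(2) for u in(85,50,16)])
# tilt of grip th about slide y(tool y=n): R=RT*Ry(th); slide centre in the tilted tool frame, grasp point at slide x=gx
for th in range(-60,61,10):
    Rt=RT@Ro.from_euler('y',np.radians(th)).as_matrix(); out=[]
    for u in(85,16):
        G=M-Y*(u+34)+ss*4; best=min((ik(G+19*Rt[:,2],Rt,s0) for s0 in([.4,.3,1.9,-.9,.5,1.2],[.4,.3,1.5,0,1,.4],[.4,.3,1.9,1.5,.6,-1],[.4,.3,1.9,3,.6,-2])),key=lambda r:r.cost)
        out.append((round(best.cost,4),best.x.round(2).tolist()))
    print(th,out)
E
```

```text
[117.1 293.4 315.4 334.5  32.4 232.6] 75.19192941741852
rot err 2.5031326126083584e-14
unlimited [array([ 0.52,  0.5 ,  1.98, -1.78,  0.32,  2.12]), array([ 0.58,  0.53,  1.92, -1.63,  0.36,  2.02]), array([ 0.64,  0.57,  1.85, -1.51,  0.4 ,  1.94])]
-60 [(np.float64(0.026), [0.71, 1.02, 1.2, -0.98, 1.55, 1.54]), (np.float64(0.0117), [0.8, 1.12, 1.0, -0.98, 1.65, 1.51])]
-50 [(np.float64(0.0265), [0.7, 0.91, 1.34, -0.98, 1.37, 1.54]), (np.float64(0.0098), [0.8, 1.01, 1.16, -0.98, 1.46, 1.53])]
-40 [(np.float64(0.0291), [0.68, 0.8, 1.47, -0.98, 1.17, 1.52]), (np.float64(0.0112), [0.79, 0.9, 1.31, -0.98, 1.27, 1.54])]
-30 [(np.float64(0.0318), [0.65, 0.7, 1.59, -0.98, 0.97, 1.48]), (np.float64(0.0142), [0.76, 0.79, 1.45, -0.98, 1.06, 1.52])]
-20 [(np.float64(0.0324), [0.61, 0.6, 1.7, -0.98, 0.75, 1.43]), (np.float64(0.0175), [0.73, 0.7, 1.57, -0.98, 0.85, 1.49])]
-10 [(np.float64(0.0294), [0.55, 0.53, 1.8, -0.98, 0.52, 1.37]), (np.float64(0.0193), [0.68, 0.62, 1.67, -0.98, 0.63, 1.45])]
0 [(np.float64(0.0231), [0.49, 0.49, 1.88, -0.98, 0.3, 1.3]), (np.float64(0.0185), [0.62, 0.56, 1.77, -0.98, 0.39, 1.39])]
10 [(np.float64(0.0059), [0.42, 0.52, 2.05, 3.35, 0.3, -3.09]), (np.float64(0.0177), [0.53, 0.57, 1.97, 3.44, 0.3, -3.09])]
20 [(np.float64(0.0003), [0.35, 0.52, 2.04, 2.62, 0.3, -2.43]), (np.float64(0.0033), [0.49, 0.57, 1.97, 3.01, 0.3, -2.71])]
30 [(np.float64(0.0), [0.27, 0.55, 2.02, 2.18, 0.46, -2.08]), (np.float64(0.0), [0.42, 0.58, 1.95, 2.37, 0.38, -2.15])]
40 [(np.float64(0.0), [0.2, 0.61, 1.98, 1.98, 0.67, -1.96]), (np.float64(0.0), [0.35, 0.64, 1.93, 2.13, 0.58, -1.99])]
50 [(np.float64(0.0), [0.14, 0.7, 1.91, 1.85, 0.86, -1.91]), (np.float64(0.0), [0.28, 0.71, 1.87, 1.98, 0.79, -1.91])]
60 [(np.float64(0.0), [0.09, 0.8, 1.82, 1.74, 1.05, -1.87]), (np.float64(0.0), [0.23, 0.8, 1.8, 1.86, 0.98, -1.87])]
```

```bash
cat >> h.py <<'E'
def fk(q,p):
    a1,h,L2,L3,e,L6,d=p; rz=lambda t:Ro.from_euler('z',t); ry=lambda t:Ro.from_euler('y',t)
    A=rz(q[0]); B=A*ry(q[1]); C=A*ry(q[1]+q[2]); D=C*rz(q[3])*ry(q[4])
    return A.apply([a1,d,h])+B.apply([0,0,L2])+C.apply([e,0,L3])+D.apply([0,0,L6]),(D*rz(q[5]+np.pi/2)).as_matrix()
def ik(p,R,q0,P,m=.02):
    g=lambda q:(lambda a:np.r_[(a[0]-p)/100,1.5*Ro.from_matrix(a[1].T@R).as_rotvec()])(fk(q,P))
    L,H=LO+m,HI-m
    return least_squares(g,np.clip(q0,L+1e-3,H-1e-3),bounds=(L,H))
SEEDS=([.4,.3,1.9,-.9,.5,1.2],[.4,.3,1.5,0,1,.4],[.4,.3,1.9,1.5,.6,-1],[.4,.5,1.9,2,.6,-2],[.4,.3,1.9,3,.6,-2],[.2,.5,1.9,1.5,.6,1])
def bestik(p,R,P,m=.02): return min((ik(p,R,s0,P,m) for s0 in SEEDS),key=lambda r:r.cost)
E
python3 - <<'E'
from h import *
o=bot.get_obs(); S5=S+[(o['joint_positions'],o['tool_pos'])]
f=lambda p:np.concatenate([fk(q,p)[0]-t for q,t in S5])
r=least_squares(f,[0,200,400,400,0,250,76]); print(r.x.round(1),np.abs(r.fun).max())
P=r.x; np.save('P.npy',P)
for th in range(-60,61,10):
    Rt=RT@Ro.from_euler('y',np.radians(th)).as_matrix(); out=[]
    for u in(85,16):
        G=M-Y*(u+34)+ss*4; b=bestik(G+19*Rt[:,2],Rt,P)
        out.append((round(b.cost,4),b.x.round(2).tolist()))
    print(th,out)
E
```

```text
[ -0.  222.9 506.2 379.6  46.5 318.1  76.4] 0.01996921535424434
-60 [(np.float64(0.0282), [0.7, 0.88, 1.35, -0.98, 1.54, 1.55]), (np.float64(0.0122), [0.79, 0.96, 1.21, -0.98, 1.63, 1.54])]
-50 [(np.float64(0.0299), [0.69, 0.79, 1.47, -0.98, 1.35, 1.54]), (np.float64(0.0118), [0.79, 0.86, 1.34, -0.98, 1.44, 1.55])]
-40 [(np.float64(0.0336), [0.66, 0.69, 1.58, -0.98, 1.16, 1.51]), (np.float64(0.0144), [0.77, 0.76, 1.47, -0.98, 1.25, 1.54])]
-30 [(np.float64(0.0371), [0.62, 0.6, 1.69, -0.98, 0.95, 1.46]), (np.float64(0.0187), [0.73, 0.67, 1.59, -0.98, 1.04, 1.52])]
-20 [(np.float64(0.0374), [0.55, 0.51, 1.8, -0.98, 0.71, 1.39]), (np.float64(0.0227), [0.68, 0.58, 1.7, -0.98, 0.82, 1.47])]
-10 [(np.float64(0.0323), [0.45, 0.44, 1.91, -0.98, 0.44, 1.29]), (np.float64(0.0241), [0.6, 0.51, 1.81, -0.98, 0.57, 1.4])]
0 [(np.float64(0.0202), [0.28, 0.43, 2.18, 3.27, 0.3, -3.09]), (np.float64(0.0209), [0.5, 0.45, 1.91, -0.98, 0.3, 1.31])]
10 [(np.float64(0.0011), [0.25, 0.43, 2.18, 2.97, 0.3, -2.85]), (np.float64(0.0035), [0.41, 0.47, 2.12, 3.34, 0.3, -3.09])]
20 [(np.float64(0.0), [0.11, 0.43, 2.18, 2.25, 0.41, -2.26]), (np.float64(0.0), [0.3, 0.46, 2.12, 2.53, 0.32, -2.39])]
30 [(np.float64(0.0), [-0.02, 0.48, 2.17, 1.94, 0.63, -2.09]), (np.float64(0.0), [0.17, 0.49, 2.14, 2.13, 0.54, -2.12])]
40 [(np.float64(0.0), [-0.12, 0.54, 2.14, 1.75, 0.84, -2.02]), (np.float64(0.0), [0.06, 0.55, 2.12, 1.91, 0.76, -2.04])]
50 [(np.float64(0.0), [-0.19, 0.63, 2.08, 1.6, 1.03, -1.99]), (np.float64(0.0), [-0.03, 0.63, 2.07, 1.75, 0.96, -2.0])]
60 [(np.float64(0.0), [-0.24, 0.72, 1.99, 1.49, 1.21, -1.97]), (np.float64(0.0), [-0.09, 0.72, 2.0, 1.63, 1.15, -1.98])]
```

The model fits to 0.02 mm. A grip leaned back 30–40° toward the clear end reaches both the pre-insert and home poses. I'll set the slide back in its slot along the known path and re-grip it tilted, after checking that the rack poses work too.

```bash
cat >> h.py <<'E'
P=np.load('P.npy')
yr=.484; xs=np.array([np.cos(yr),np.sin(yr),0]); RR=topdown(yr)   # tool x along slide x in the rack
SM=np.array([486.0,-147.2,0])+34.5*xs+[0,0,22.8]                    # slide centre in rack
tl=lambda R,th,flip=0:R@Ro.from_euler('zy',[0,np.radians(th)]).as_matrix()@(np.diag([-1,-1,1.]) if flip else np.eye(3))
def rackp(th,gx=-38,gz=9,flip=0,up=0): R=tl(RR,th,flip); return SM+gx*xs+[0,0,gz+up]+19*R[:,2],R
def readp(th,out,gx=-38,gz=9,flip=0): R=tl(RT,th,flip); return M-Y*(out-gx)+ss*gz+19*R[:,2],R
E
python3 - <<'E'
from h import *
for th in(25,30,35,40):
  for fl in(0,1):
    print(th,fl)
    for nm,(p,R) in(('rack',rackp(th,flip=fl)),('rack+200',rackp(th,flip=fl,up=200)),('pre',readp(th,85,flip=fl)),('home',readp(th,16,flip=fl))):
        for s0 in SEEDS+([-.3,.4,1.7,0,1,.6],[-.3,.4,1.7,0,1,-2.5],[-.3,.4,1.7,1.5,1,-2]):
            b=ik(p,R,s0,P)
            if b.cost<1e-6: print('  ',nm,b.x.round(2),p.round(1)); break
        else: print('  ',nm,'none')
E
```

```text
25 0
   rack [-0.69  0.55  2.06  0.89  0.53 -0.38] [ 490.  -145.1   14.6]
   rack+200 [-0.69  0.2   1.84  0.49  0.97  0.14] [ 490.  -145.1  214.6]
   pre [ 0.04  0.44  2.19  2.05  0.52 -2.14] [552.5 236.3 124.4]
   home [ 0.22  0.46  2.14  2.27  0.43 -2.2 ] [548.1 305.2 124.4]
25 1
   rack [-0.69  0.55  2.06  0.89  0.53  2.76] [ 490.  -145.1   14.6]
   rack+200 [-0.69  0.2   1.84  0.49  0.97 -3.  ] [ 490.  -145.1  214.6]
   pre [0.04 0.44 2.19 2.05 0.52 1.  ] [552.5 236.3 124.4]
   home [0.22 0.46 2.14 2.27 0.43 0.94] [548.1 305.2 124.4]
30 0
   rack [-0.74  0.57  2.1   1.09  0.56 -0.62] [ 491.3 -144.4   15.3]
   rack+200 [-0.74  0.2   1.89  0.61  0.96  0.01] [ 491.3 -144.4  215.3]
   pre [-0.03  0.46  2.18  1.92  0.63 -2.08] [551.9 237.8 125. ]
   home [ 0.16  0.48  2.15  2.12  0.54 -2.11] [547.4 306.6 125. ]
30 1
   rack [-0.74  0.57  2.1   1.09  0.56  2.52] [ 491.3 -144.4   15.3]
   rack+200 none
   pre [-0.03  0.46  2.18  1.92  0.63  1.06] [551.9 237.8 125. ]
   home [0.16 0.48 2.15 2.12 0.54 1.03] [547.4 306.6 125. ]
35 0
   rack [-0.8   0.59  2.13  1.25  0.62 -0.83] [ 492.5 -14
[... 337 characters left out ...]
1] [ 492.5 -143.8  216.2]
   pre [-0.08  0.5   2.17  1.82  0.74  1.1 ] [551.2 239.1 125.6]
   home [0.1  0.5  2.14 2.   0.65 1.08] [546.7 308.  125.6]
40 0
   rack [-0.85  0.63  2.16  1.37  0.69 -1.01] [ 493.7 -143.1   17.2]
   rack+200 [-0.85  0.2   1.98  0.86  0.97 -0.27] [ 493.7 -143.1  217.2]
   pre [-0.13  0.53  2.15  1.73  0.84 -2.02] [550.4 240.4 126.3]
   home [ 0.05  0.54  2.13  1.9   0.76 -2.03] [545.9 309.2 126.3]
40 1
   rack [-0.85  0.63  2.16  1.37  0.69  2.13] [ 493.7 -143.1   17.2]
   rack+200 [-0.85  0.2   1.98  0.86  0.97  2.87] [ 493.7 -143.1  217.2]
   pre [-0.13  0.53  2.15  1.73  0.84  1.12] [550.4 240.4 126.3]
   home [0.05 0.54 2.13 1.9  0.76 1.11] [545.9 309.2 126.3]
```

```bash
python3 - <<'E'
from h import *
step([530,90,260],topdown(1.1))
E
```

```text
shift [-0.728  0.044 -0.31 ] turn [ 0.716 -0.189  0.485] t 15.35
```

>>> send_rows(rows=[{"x": -0.07, "y": 0, "z": -0.03, "ax": 0.07, "ay": -0.02, "az": 0.05, "jaw": -1}, {"x": -0.15, "y": 0.01, "z": -0.06, "ax": 0.16, "ay": -0.04, "az": 0.11, "jaw": -1}, {"x": -0.25, "y": 0.015, "z": -0.1, "ax": 0.26, "ay": -0.07, "az": 0.18, "jaw": -1}, {"x": -0.35, "y": 0.02, "z": -0.15, "ax": 0.36, "ay": -0.1, "az": 0.24, "jaw": -1}, {"x": -0.45, "y": 0.03, "z": -0.2, "ax": 0.46, "ay": -0.12, "az": 0.31, "jaw": -1}, {"x": -0.56, "y": 0.035, "z": -0.25, "ax": 0.56, "ay": -0.15, "az": 0.38, "jaw": -1}, {"x": -0.65, "y": 0.04, "z": -0.28, "ax": 0.66, "ay": -0.17, "az": 0.44, "jaw": -1}, {"x": -0.728, "y": 0.044, "z": -0.31, "ax": 0.716, "ay": -0.189, "az": 0.485, "jaw": -1}, {"x": -0.728, "y": 0.044, "z": -0.31, "ax": 0.716, "ay": -0.189, "az": 0.485, "jaw": -1}, {"x": -0.728, "y": 0.044, "z": -0.31, "ax": 0.716, "ay": -0.189, "az": 0.485, "jaw": -1}])

```text
time: 16.6
tool_pos: [528.7, 90.3, 258.2]
tcp_rot: [-3.14, 0.0, 1.1]
contact_force: [0.4, -0.4, 0.0]
grip_width: 4.8
finger_force: 30.0
```

```bash
python3 - <<'E'
from h import *
step([486,-147.2,212],topdown(.484)); o=bot.get_obs(); print(o['tool_pos'],o['tcp_rot'])
E
```

```text
shift [-1.155  0.349  0.231] turn [-0.002  0.001  0.588] t 16.6
[528.74874443  90.34845162 258.23031196] [-3.13964418e+00  1.68454418e-04  1.09995268e+00]
```

>>> send_rows(rows=[{"x": -0.08, "y": 0.03, "z": 0, "ax": 0, "ay": 0, "az": 0.06, "jaw": -1}, {"x": -0.2, "y": 0.06, "z": 0, "ax": 0, "ay": 0, "az": 0.12, "jaw": -1}, {"x": -0.33, "y": 0.1, "z": 0, "ax": 0, "ay": 0, "az": 0.2, "jaw": -1}, {"x": -0.47, "y": 0.15, "z": 0, "ax": 0, "ay": 0, "az": 0.3, "jaw": -1}, {"x": -0.6, "y": 0.2, "z": 0, "ax": 0, "ay": 0, "az": 0.4, "jaw": -1}, {"x": -0.74, "y": 0.24, "z": 0, "ax": 0, "ay": 0, "az": 0.5, "jaw": -1}, {"x": -0.86, "y": 0.28, "z": 0, "ax": 0, "ay": 0, "az": 0.588, "jaw": -1}, {"x": -0.95, "y": 0.3, "z": 0, "ax": 0, "ay": 0, "az": 0.588, "jaw": -1}, {"x": -1, "y": 0.32, "z": 0, "ax": 0, "ay": 0, "az": 0.588, "jaw": -1}, {"x": -1, "y": 0.32, "z": 0, "ax": 0, "ay": 0, "az": 0.588, "jaw": -1}])

```text
time: 17.85
tool_pos: [494.6, -117.5, 257.8]
tcp_rot: [-3.139, 0.003, 0.482]
contact_force: [-0.5, 0.6, -0.2]
grip_width: 4.8
finger_force: 30.0
```

```bash
python3 - <<'E'
from h import *
step([486,-147.2,60],topdown(.484)); o=bot.get_obs(); print(o['tool_pos'],o['tcp_rot'])
E
```

```text
shift [-0.104  0.114  0.989] turn [-0.002  0.003 -0.002] t 17.85
[ 494.63547909 -117.52079285  257.83465119] [-3.13898782e+00  2.74792508e-03  4.82314525e-01]
```

>>> send_rows(rows=[{"x": -0.03, "y": 0.03, "z": 0.08, "ax": 0, "ay": 0, "az": 0, "jaw": -1}, {"x": -0.06, "y": 0.06, "z": 0.2, "ax": 0, "ay": 0, "az": 0, "jaw": -1}, {"x": -0.09, "y": 0.1, "z": 0.35, "ax": 0, "ay": 0, "az": 0, "jaw": -1}, {"x": -0.104, "y": 0.114, "z": 0.5, "ax": 0, "ay": 0.001, "az": 0, "jaw": -1}, {"x": -0.104, "y": 0.114, "z": 0.65, "ax": 0, "ay": 0.002, "az": -0.001, "jaw": -1}, {"x": -0.104, "y": 0.114, "z": 0.8, "ax": -0.001, "ay": 0.002, "az": -0.002, "jaw": -1}, {"x": -0.104, "y": 0.114, "z": 0.92, "ax": -0.001, "ay": 0.002, "az": -0.002, "jaw": -1}, {"x": -0.104, "y": 0.114, "z": 0.98, "ax": -0.001, "ay": 0.002, "az": -0.002, "jaw": -1}, {"x": -0.104, "y": 0.114, "z": 0.989, "ax": -0.001, "ay": 0.002, "az": -0.002, "jaw": -1}, {"x": -0.104, "y": 0.114, "z": 0.989, "ax": -0.001, "ay": 0.002, "az": -0.002, "jaw": -1}])

```text
time: 19.1
tool_pos: [486.7, -146.9, 60.7]
tcp_rot: [-3.141, -0.0, 0.485]
contact_force: [0.5, -0.0, 0.5]
grip_width: 4.9
finger_force: 30.0
```

```bash
python3 - <<'E'
from h import *
step([486,-147.2,12.2],topdown(.484)); o=bot.get_obs(); print(o['tool_pos'],o['tcp_rot'])
E
```

```text
shift [-0.004 -0.     0.243] turn [-0.001 -0.     0.001] t 19.1
[ 486.73370645 -146.86510972   60.74230972] [-3.14106340e+00 -8.77774588e-05  4.84904414e-01]
```

>>> send_rows(rows=[{"x": -0.004, "y": 0, "z": 0.05, "ax": -0.001, "ay": 0, "az": 0.001, "jaw": -1}, {"x": -0.004, "y": 0, "z": 0.11, "ax": -0.001, "ay": 0, "az": 0.001, "jaw": -1}, {"x": -0.004, "y": 0, "z": 0.16, "ax": -0.001, "ay": 0, "az": 0.001, "jaw": -1}, {"x": -0.004, "y": 0, "z": 0.2, "ax": -0.001, "ay": 0, "az": 0.001, "jaw": -1}, {"x": -0.004, "y": 0, "z": 0.225, "ax": -0.001, "ay": 0, "az": 0.001, "jaw": -1}, {"x": -0.004, "y": 0, "z": 0.238, "ax": -0.001, "ay": 0, "az": 0.001, "jaw": -1}, {"x": -0.004, "y": 0, "z": 0.242, "ax": -0.001, "ay": 0, "az": 0.001, "jaw": -1}, {"x": -0.004, "y": 0, "z": 0.242, "ax": -0.001, "ay": 0, "az": 0.001, "jaw": -1}, {"x": -0.004, "y": 0, "z": 0.242, "ax": -0.001, "ay": 0, "az": 0.001, "jaw": -1}, {"x": -0.004, "y": 0, "z": 0.242, "ax": -0.001, "ay": 0, "az": 0.001, "jaw": -1}])

```text
time: 20.35
tool_pos: [485.4, -147.2, 11.8]
tcp_rot: [-3.141, 0.001, 0.483]
contact_force: [-0.1, 0.1, -0.3]
grip_width: 4.8
finger_force: 30.0
```

```bash
python3 - <<'E'
from h import *
o=bot.get_obs(); print(o['tool_pos'],o['tcp_rot'],o['contact_force']); p,R=rackp(35); print(p); step(p,R)
E
```

```text
[ 485.44701724 -147.18808348   11.77749728] [-3.14132024e+00  5.56216026e-04  4.83457260e-01] [-0.14605602  0.12968881 -0.27362117]
[ 492.54822878 -143.75755931   16.23611116]
shift [ 0.039  0.001 -0.022] turn [-0.     0.584 -0.001] t 20.35
```

>>> send_rows(rows=[{"x": 0, "y": 0, "z": 0, "ax": 0, "ay": 0, "az": 0, "jaw": -0.6}, {"x": 0, "y": 0, "z": 0, "ax": 0, "ay": 0, "az": 0, "jaw": -0.5}, {"x": 0, "y": 0, "z": 0, "ax": 0, "ay": 0, "az": 0, "jaw": -0.5}, {"x": 0, "y": 0, "z": -0.02, "ax": 0, "ay": 0, "az": 0, "jaw": -0.5}, {"x": 0.01, "y": 0, "z": -0.03, "ax": 0, "ay": 0.15, "az": 0, "jaw": -0.5}, {"x": 0.02, "y": 0, "z": -0.03, "ax": 0, "ay": 0.3, "az": 0, "jaw": -0.5}, {"x": 0.03, "y": 0, "z": -0.03, "ax": 0, "ay": 0.45, "az": 0, "jaw": -0.5}, {"x": 0.039, "y": 0.001, "z": -0.022, "ax": 0, "ay": 0.584, "az": 0, "jaw": -0.5}, {"x": 0.039, "y": 0.001, "z": -0.022, "ax": 0, "ay": 0.584, "az": 0, "jaw": -0.5}, {"x": 0.039, "y": 0.001, "z": -0.022, "ax": 0, "ay": 0.584, "az": 0, "jaw": -0.5}])

```text
time: 21.6
tool_pos: [492.0, -144.4, 16.0]
tcp_rot: [-3.141, -0.613, 0.481]
contact_force: [-0.4, -0.0, -0.2]
grip_width: 23.0
finger_force: 0.0
```

```bash
python3 - <<'E'
from h import *
o=bot.get_obs(); print(o['tool_pos'],o['joint_positions'].round(2),o['contact_force']); step(*rackp(35))
E
```

```text
[ 492.0150512  -144.3676477    15.99481139] [-0.8   0.59  2.13  1.26  0.62 -0.84] [-0.40632368 -0.03618408 -0.24806781]
shift [ 0.004 -0.001  0.001] turn [ 0.001 -0.002 -0.002] t 21.6
```

>>> send_rows(rows=[{"x": 0, "y": 0, "z": 0, "ax": 0, "ay": 0, "az": 0, "jaw": -0.7}, {"x": 0, "y": 0, "z": 0, "ax": 0, "ay": 0, "az": 0, "jaw": -0.8}, {"x": 0, "y": 0, "z": 0, "ax": 0, "ay": 0, "az": 0, "jaw": -0.9}, {"x": 0, "y": 0, "z": 0, "ax": 0, "ay": 0, "az": 0, "jaw": -1}, {"x": 0, "y": 0, "z": 0, "ax": 0, "ay": 0, "az": 0, "jaw": -1}, {"x": 0, "y": 0, "z": 0, "ax": 0, "ay": 0, "az": 0, "jaw": -1}, {"x": 0, "y": 0, "z": 0, "ax": 0, "ay": 0, "az": 0, "jaw": -1}, {"x": 0, "y": 0, "z": 0, "ax": 0, "ay": 0, "az": 0, "jaw": -1}, {"x": 0, "y": 0, "z": 0, "ax": 0, "ay": 0, "az": 0, "jaw": -1}, {"x": 0, "y": 0, "z": 0, "ax": 0, "ay": 0, "az": 0, "jaw": -1}])

```text
time: 22.85
tool_pos: [492.6, -143.6, 16.3]
tcp_rot: [-3.141, -0.612, 0.483]
contact_force: [1.9, 1.8, 5.8]
grip_width: 4.8
finger_force: 30.0
```

>>> send_rows(rows=[{"x": 0.02, "y": 0, "z": -0.028, "ax": 0, "ay": 0, "az": 0, "jaw": -1}, {"x": 0.05, "y": 0, "z": -0.071, "ax": 0, "ay": 0, "az": 0, "jaw": -1}, {"x": 0.1, "y": 0, "z": -0.143, "ax": 0, "ay": 0, "az": 0, "jaw": -1}, {"x": 0.17, "y": 0, "z": -0.243, "ax": 0, "ay": 0, "az": 0, "jaw": -1}, {"x": 0.24, "y": 0, "z": -0.343, "ax": 0, "ay": 0, "az": 0, "jaw": -1}, {"x": 0.32, "y": 0, "z": -0.457, "ax": 0, "ay": 0, "az": 0, "jaw": -1}, {"x": 0.4, "y": 0, "z": -0.571, "ax": 0, "ay": 0, "az": 0, "jaw": -1}, {"x": 0.48, "y": 0, "z": -0.685, "ax": 0, "ay": 0, "az": 0, "jaw": -1}, {"x": 0.54, "y": 0, "z": -0.771, "ax": 0, "ay": 0, "az": 0, "jaw": -1}, {"x": 0.545, "y": 0, "z": -0.778, "ax": 0, "ay": 0, "az": 0, "jaw": -1}])

```text
time: 24.1
tool_pos: [492.5, -144.4, 207.0]
tcp_rot: [3.138, -0.611, 0.485]
contact_force: [-0.6, -0.1, 0.2]
grip_width: 4.8
finger_force: 30.0
```

```bash
python3 - <<'E'
from h import *
o=snap('wrist','w5'); R0=Ro.from_euler('xyz',o['tcp_rot']).as_matrix(); print(o['tool_pos'],o['joint_positions'].round(2))
w=V('w5'); hsv=cv2.cvtColor(w.im,cv2.COLOR_RGB2HSV); z=w.cloud()
m=((hsv[...,1]>28)&(hsv[...,0]>70)&(hsv[...,0]<100)&(hsv[...,2]>150)); k=[]
for r in range(60,224,4):
    q=np.where(m[r,235:275])[0]+235
    if len(q)>1: p=np.median([z[r,i] for i in q[len(q)//4:max(len(q)*3//4,len(q)//4+1)]],0); k.append((r,len(q),*(R0.T@(p-o['tool_pos'])).round(1)))
print(*k[::2],sep='\n')
# plan: waypoints joint-space from lift pose to above pre
qa=o['joint_positions']; p,R=readp(35,90); p2=p+[0,0,80]
b=ik(p2,R,[-.08,.4,2.0,1.8,.8,-2.0],P); print('above pre',b.cost,b.x.round(2),p2)
for f in(.33,.66,1): 
    pp,RRr=fk(qa+(b.x-qa)*f,P); print(f,pp.round(1))
pp,Rm=fk(qa+(b.x-qa)*.45,P); print('mid',pp); step(pp,Rm)
E
```

```text
[ 492.51096629 -144.41343443  207.00240458] [-0.8   0.21  1.95  0.75  0.93 -0.16]
(120, 7, np.float64(68.0), np.float64(-0.1), np.float64(33.5))
(128, 7, np.float64(63.7), np.float64(-0.2), np.float64(18.4))
(136, 8, np.float64(58.9), np.float64(-0.1), np.float64(14.8))
(144, 8, np.float64(54.5), np.float64(-0.0), np.float64(11.4))
(152, 8, np.float64(49.9), np.float64(-0.1), np.float64(9.1))
(160, 9, np.float64(45.6), np.float64(-0.1), np.float64(6.0))
(168, 9, np.float64(41.3), np.float64(-0.0), np.float64(3.3))
(176, 9, np.float64(37.4), np.float64(-0.1), np.float64(-0.4))
(184, 9, np.float64(33.5), np.float64(-0.1), np.float64(-2.8))
(192, 9, np.float64(29.4), np.float64(-0.1), np.float64(-5.9))
(200, 9, np.float64(25.6), np.float64(-0.1), np.float64(-9.2))
(208, 10, np.float64(21.6), np.float64(-0.3), np.float64(-11.0))
(216, 9, np.float64(17.7), np.float64(-0.1), np.float64(-13.4))
above pre 2.806769341864234e-26 [-0.1   0.31  2.1   1.53  0.72 -1.67] [551.48008448 234.12537641 205.60611706]
0.33 [548.  -14.9 210.8]
0.66 [566.6 112.9 211.9]
1 [551.5 234.1 205.6]
mid [558.84869299  32.25645746 211.73870733]
shift [ 0.594 -0.626  0.38 ] turn [ 0.072  0.217 -0.597] t 24.15
```

>>> send_rows(rows=[{"x": 0.05, "y": -0.06, "z": 0.03, "ax": 0.005, "ay": 0.02, "az": -0.05, "jaw": -1}, {"x": 0.12, "y": -0.13, "z": 0.08, "ax": 0.01, "ay": 0.04, "az": -0.12, "jaw": -1}, {"x": 0.2, "y": -0.21, "z": 0.13, "ax": 0.02, "ay": 0.07, "az": -0.2, "jaw": -1}, {"x": 0.28, "y": -0.3, "z": 0.18, "ax": 0.03, "ay": 0.1, "az": -0.28, "jaw": -1}, {"x": 0.36, "y": -0.38, "z": 0.23, "ax": 0.04, "ay": 0.13, "az": -0.36, "jaw": -1}, {"x": 0.44, "y": -0.46, "z": 0.28, "ax": 0.05, "ay": 0.16, "az": -0.44, "jaw": -1}, {"x": 0.52, "y": -0.55, "z": 0.33, "ax": 0.06, "ay": 0.19, "az": -0.52, "jaw": -1}, {"x": 0.57, "y": -0.6, "z": 0.365, "ax": 0.07, "ay": 0.21, "az": -0.57, "jaw": -1}, {"x": 0.594, "y": -0.626, "z": 0.38, "ax": 0.072, "ay": 0.217, "az": -0.597, "jaw": -1}, {"x": 0.594, "y": -0.626, "z": 0.38, "ax": 0.072, "ay": 0.217, "az": -0.597, "jaw": -1}])

```text
time: 25.4
tool_pos: [558.6, 32.7, 211.1]
tcp_rot: [2.691, -0.698, 1.323]
contact_force: [0.9, -0.0, -0.1]
grip_width: 4.8
finger_force: 30.0
```

```bash
python3 - <<'E'
from h import *
o=bot.get_obs(); print(o['tool_pos'],o['joint_positions'].round(2)); p,R=readp(35,100); step(p+[0,0,70],R)
E
```

```text
[558.63748224  32.73958419 211.10184246] [-0.48  0.26  2.02  1.1   0.84 -0.84]
shift [ 0.655 -0.523  0.469] turn [-0.005  0.188 -0.646] t 25.4
```

>>> send_rows(rows=[{"x": 0.06, "y": -0.05, "z": 0.04, "ax": 0, "ay": 0.02, "az": -0.06, "jaw": -1}, {"x": 0.13, "y": -0.1, "z": 0.09, "ax": 0, "ay": 0.04, "az": -0.13, "jaw": -1}, {"x": 0.22, "y": -0.17, "z": 0.15, "ax": 0, "ay": 0.06, "az": -0.22, "jaw": -1}, {"x": 0.31, "y": -0.25, "z": 0.22, "ax": 0, "ay": 0.09, "az": -0.31, "jaw": -1}, {"x": 0.4, "y": -0.32, "z": 0.29, "ax": 0, "ay": 0.12, "az": -0.4, "jaw": -1}, {"x": 0.49, "y": -0.39, "z": 0.35, "ax": 0, "ay": 0.14, "az": -0.48, "jaw": -1}, {"x": 0.57, "y": -0.46, "z": 0.41, "ax": -0.003, "ay": 0.165, "az": -0.56, "jaw": -1}, {"x": 0.63, "y": -0.5, "z": 0.45, "ax": -0.005, "ay": 0.18, "az": -0.62, "jaw": -1}, {"x": 0.655, "y": -0.523, "z": 0.469, "ax": -0.005, "ay": 0.188, "az": -0.646, "jaw": -1}, {"x": 0.655, "y": -0.523, "z": 0.469, "ax": -0.005, "ay": 0.188, "az": -0.646, "jaw": -1}])

```text
time: 26.65
tool_pos: [552.5, 223.7, 196.2]
tcp_rot: [2.256, -0.417, 2.095]
contact_force: [0.3, -0.4, -0.7]
grip_width: 4.8
finger_force: 30.0
```

```bash
python3 - <<'E'
from h import *
o=bot.get_obs(); print(o['tool_pos'],o['joint_positions'].round(2)); step(*readp(35,95))
E
```

```text
[552.47871369 223.71236404 196.244098  ] [-0.12  0.33  2.11  1.55  0.74 -1.72]
shift [-0.12  -0.251  0.219] turn [0.001 0.    0.001] t 26.65
```

Now down to the pre-insert pose, with the tip about 45 mm outside the mouth, and one close look there.

>>> send_rows(rows=[{"x": -0.01, "y": -0.025, "z": 0.02, "ax": 0, "ay": 0, "az": 0, "jaw": -1}, {"x": -0.03, "y": -0.06, "z": 0.052, "ax": 0, "ay": 0, "az": 0, "jaw": -1}, {"x": -0.05, "y": -0.105, "z": 0.09, "ax": 0, "ay": 0, "az": 0, "jaw": -1}, {"x": -0.07, "y": -0.15, "z": 0.13, "ax": 0, "ay": 0, "az": 0, "jaw": -1}, {"x": -0.095, "y": -0.2, "z": 0.175, "ax": 0, "ay": 0, "az": 0, "jaw": -1}, {"x": -0.11, "y": -0.235, "z": 0.205, "ax": 0.001, "ay": 0, "az": 0.001, "jaw": -1}, {"x": -0.12, "y": -0.251, "z": 0.219, "ax": 0.001, "ay": 0, "az": 0.001, "jaw": -1}, {"x": -0.12, "y": -0.251, "z": 0.219, "ax": 0.001, "ay": 0, "az": 0.001, "jaw": -1}, {"x": -0.12, "y": -0.251, "z": 0.219, "ax": 0.001, "ay": 0, "az": 0.001, "jaw": -1}, {"x": -0.12, "y": -0.251, "z": 0.219, "ax": 0.001, "ay": 0, "az": 0.001, "jaw": -1}])

```text
time: 27.9
tool_pos: [552.1, 229.3, 126.3]
tcp_rot: [2.256, -0.417, 2.096]
contact_force: [0.1, 0.9, -0.1]
grip_width: 4.4
finger_force: 30.0
```

```bash
python3 - <<'E'
from h import *
o=snap('wrist','w6'); R0=Ro.from_euler('xyz',o['tcp_rot']).as_matrix(); print(o['tool_pos'],o['joint_positions'].round(2),o['contact_force'])
p,R=readp(35,95); print('err',p-o['tool_pos'],Ro.from_matrix(R0.T@R).as_rotvec())
w=V('w6'); C=w.cloud(); D=C-M; a=np.stack([D@ss,D@Y,D@nn],-1); z=w.d>0
hsv=cv2.cvtColor(w.im,cv2.COLOR_RGB2HSV); m=(hsv[...,1]>28)&(hsv[...,0]>70)&(hsv[...,0]<100)&(hsv[...,2]>150)
k=m&(a[...,1]<-20)&(a[...,1]>-120)&(abs(a[...,2])<10)&(abs(a[...,0]-15)<6)
q=a[k]; print('slide top edge',len(q)); 
for y in range(-105,-45,10):
    j=abs(q[:,1]-y)<5
    if j.sum()>5: print(y,np.median(q[j],0).round(1),j.sum())
def rep(y0,y1):
    b=a[z&(a[...,1]>y0)&(a[...,1]<y1)&(abs(a[...,0])<45)&(a[...,2]>-15)&(a[...,2]<15)]
    print('block',y0,y1,len(b)); 
    for s0 in range(-36,37,4):
        j=abs(b[:,0]-s0)<2; print(s0,np.percentile(b[j,2],[10,50,90]).round(1) if j.sum()>3 else '-',end=' ')
    print()
rep(5,25);rep(25,50)
b=a[z&(abs(a[...,2]-7)<1.5)&(abs(a[...,0])<32)&(a[...,1]>-5)&(a[...,1]<45)]; print(len(b),np.percentile(b[:,0],[1,99]),np.percentile(b[:,1],[1,99]),np.median(b[:,2]))
im=w.im[:230].copy()
pts={'M':M,'A':M+ss*25,'B':M-ss*25,'C':M+66*Y}
for t,X_ in pts.items():
    u,v=w.proj(X_); print(t,u,v)
    if 0<u<512 and 0<v<230: cv2.circle(im,(int(u),int(v)),2,(255,0,0),-1)
cv2.imwrite('pics/w6b.png',cv2.resize(im[:,:,::-1],(800,360),interpolation=cv2.INTER_CUBIC))
E
```

```text
[552.11540023 229.26257008 126.30304637] [-0.11  0.49  2.17  1.8   0.75 -2.04] [ 0.07980729  0.85695287 -0.13136363]
err [-0.31265421 -0.12677176 -0.69692931] [8.66851075e-04 6.19824667e-06 1.16800894e-03]
slide top edge 818
-105 [  15.6 -104.9    0.4] 154
-95 [ 15.4 -95.    0.4] 142
-85 [ 15.6 -85.1   0.4] 127
-75 [ 15.5 -75.1   0.4] 109
-65 [ 15.5 -65.2   0.4] 92
-55 [ 15.6 -58.1   0.4] 36
block 5 25 1099
-36 - -32 - -28 - -24 - -20 [-7.7  8.1  8.5] -16 [-2.8  0.4  3.6] -12 [-1.1  5.2  6.8] -8 [-14.7 -14.2 -14.2] -4 - 0 [-14.5 -13.8  -3.3] 4 [-14.6 -14.1 -13.7] 8 [-14.7 -13.9 -12.9] 12 [-14.1 -12.2 -10.5] 16 [-14.1 -12.  -10.1] 20 [-13.8 -11.4  -9.9] 24 [-9.  -1.6  5.1] 28 - 32 - 36 - 
block 25 50 492
-36 - -32 - -28 - -24 - -20 - -16 [-2.4  0.4  3.2] -12 - -8 - -4 - 0 - 4 - 8 - 12 - 16 - 20 [-13.1 -11.   -9.7] 24 [-12.9  -2.4   5.2] 28 - 32 - 36 - 
229 [-19.50919407  25.36666849] [-4.90747458 37.66718723] 6.465893221606694
M 253.4729170960461 69.73566715375465
A 253.42063305301446 41.00773981212754
B 253.51449486311247 92.58093699232317
C 253.52163722717575 5.463941271080728
```

View pics/w6b.png

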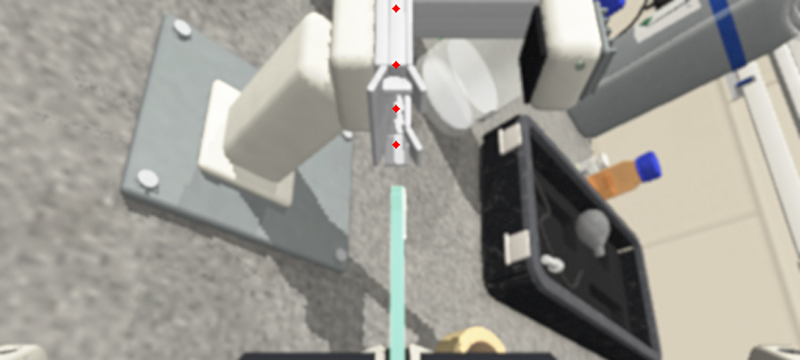

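The look shows the slide edge-on at column 397, lined up with the channel between the flare walls (370–425, row 165). The label is on the normal side and the notch is up the slope. The offset is about 0.5 mm, so I'll advance in stages and watch the force.

```bash
python3 - <<'E'
from h import *
p,R=readp(35,52); step(p+[.15,.06,.35],R)
w=V('w6'); D=w.cloud()-M; a=np.stack([D@ss,D@Y,D@nn],-1)
b=a[(abs(a[...,0]-25)<1.2)&(a[...,2]>-12)&(a[...,2]<12)]
for y in(3,8,13,20,30,40):
    j=abs(b[:,1]-y)<2.5; print(y,j.sum(),np.percentile(b[j,2],[1,50,97,100]).round(1) if j.sum()>3 else '')
E
```

```text
shift [ 0.175 -0.001  0.124] turn [ 0.001 -0.     0.001] t 27.95
3 116 [-8.8 -0.3  7.   7. ]
8 114 [-8.3 -0.9  6.4  7.1]
13 113 [-8.3 -1.   6.4  6.4]
20 113 [-8.5 -1.   6.5  6.5]
30 107 [-8.6 -0.3  6.5  6.6]
40 30 [-8.5 -0.7  6.1  6.7]
```

>>> send_rows(rows=[{"x": 0.02, "y": -0.001, "z": 0.014, "ax": 0.001, "ay": 0, "az": 0.001, "jaw": -1}, {"x": 0.04, "y": -0.002, "z": 0.028, "ax": 0.001, "ay": 0, "az": 0.001, "jaw": -1}, {"x": 0.07, "y": -0.002, "z": 0.05, "ax": 0.001, "ay": 0, "az": 0.001, "jaw": -1}, {"x": 0.1, "y": -0.002, "z": 0.071, "ax": 0.001, "ay": 0, "az": 0.001, "jaw": -1}, {"x": 0.13, "y": -0.002, "z": 0.092, "ax": 0.001, "ay": 0, "az": 0.001, "jaw": -1}, {"x": 0.15, "y": -0.002, "z": 0.106, "ax": 0.001, "ay": 0, "az": 0.001, "jaw": -1}, {"x": 0.165, "y": -0.002, "z": 0.117, "ax": 0.001, "ay": 0, "az": 0.001, "jaw": -1}, {"x": 0.175, "y": -0.002, "z": 0.124, "ax": 0.001, "ay": 0, "az": 0.001, "jaw": -1}, {"x": 0.175, "y": -0.002, "z": 0.124, "ax": 0.001, "ay": 0, "az": 0.001, "jaw": -1}, {"x": 0.175, "y": -0.002, "z": 0.124, "ax": 0.001, "ay": 0, "az": 0.001, "jaw": -1}])

```text
time: 29.2
tool_pos: [549.1, 272.0, 125.4]
tcp_rot: [2.258, -0.418, 2.095]
contact_force: [-0.1, 0.5, 0.6]
grip_width: 4.8
finger_force: 30.0
```

```bash
python3 - <<'E'
from h import *
o=bot.get_obs(); f=o['contact_force']; print(o['tool_pos'],'f s,Y,n',f@ss,f@Y,f@nn); p,R=readp(35,32); step(p,R)
print('err now',(lambda d:(d@ss,d@Y,d@nn))(readp(35,52)[0]-o['tool_pos']))
E
```

```text
[549.12114444 271.99203021 125.40823594] f s,Y,n 0.4764419797278046 0.5237010664114724 0.36742638061619054
shift [0.083 0.    0.057] turn [-0.001  0.    -0.   ] t 29.2
err now (np.float64(0.20327947292397472), np.float64(0.0600469075285489), np.float64(0.07656669292673317))
```

>>> send_rows(rows=[{"x": 0.01, "y": 0, "z": 0.007, "ax": 0, "ay": 0, "az": 0, "jaw": -1}, {"x": 0.02, "y": 0, "z": 0.014, "ax": 0, "ay": 0, "az": 0, "jaw": -1}, {"x": 0.03, "y": 0, "z": 0.021, "ax": 0, "ay": 0, "az": 0, "jaw": -1}, {"x": 0.04, "y": 0, "z": 0.028, "ax": 0, "ay": 0, "az": 0, "jaw": -1}, {"x": 0.05, "y": 0, "z": 0.035, "ax": 0, "ay": 0, "az": 0, "jaw": -1}, {"x": 0.06, "y": 0, "z": 0.042, "ax": 0, "ay": 0, "az": 0, "jaw": -1}, {"x": 0.07, "y": 0, "z": 0.049, "ax": 0, "ay": 0, "az": 0, "jaw": -1}, {"x": 0.08, "y": 0, "z": 0.056, "ax": 0, "ay": 0, "az": 0, "jaw": -1}, {"x": 0.082, "y": 0, "z": 0.057, "ax": 0, "ay": 0, "az": 0, "jaw": -1}, {"x": 0.082, "y": 0, "z": 0.057, "ax": 0, "ay": 0, "az": 0, "jaw": -1}])

```text
time: 30.45
tool_pos: [547.7, 292.1, 125.4]
tcp_rot: [2.258, -0.418, 2.095]
contact_force: [-0.8, 0.3, -1.3]
grip_width: 4.7
finger_force: 30.0
```

```bash
cat > f.py <<'E'
from h import *
F=[]
for i in range(4):
    o=bot.get_obs(); F.append(o['contact_force']); 
    if i<3: bot.capture('wrist')
f=np.mean(F,0); d=readp(35,16)[0]-o['tool_pos']
print(o['time'],'f s,Y,n',(f@ss).round(2),(f@Y).round(2),(f@nn).round(2),'to home s,Y,n',(d@ss).round(2),(d@Y).round(2),(d@nn).round(2),o['grip_width'],o['finger_force'])
E
python3 f.py
```

```text
30.6 f s,Y,n -0.18 0.36 -0.59 to home s,Y,n 0.11 16.02 0.1 4.934853269053976 29.99999463558197
```

>>> send_rows(rows=[{"x": 0.007, "y": 0, "z": 0.005, "ax": 0, "ay": 0, "az": 0, "jaw": -1}, {"x": 0.014, "y": 0, "z": 0.01, "ax": 0, "ay": 0, "az": 0, "jaw": -1}, {"x": 0.021, "y": 0, "z": 0.015, "ax": 0, "ay": 0, "az": 0, "jaw": -1}, {"x": 0.028, "y": 0, "z": 0.02, "ax": 0, "ay": 0, "az": 0, "jaw": -1}, {"x": 0.034, "y": 0, "z": 0.024, "ax": 0, "ay": 0, "az": 0, "jaw": -1}, {"x": 0.04, "y": 0, "z": 0.028, "ax": 0, "ay": 0, "az": 0, "jaw": -1}, {"x": 0.045, "y": 0, "z": 0.032, "ax": 0, "ay": 0, "az": 0, "jaw": -1}, {"x": 0.049, "y": 0, "z": 0.034, "ax": 0, "ay": 0, "az": 0, "jaw": -1}, {"x": 0.049, "y": 0, "z": 0.034, "ax": 0, "ay": 0, "az": 0, "jaw": -1}, {"x": 0.049, "y": 0, "z": 0.034, "ax": 0, "ay": 0, "az": 0, "jaw": -1}])

```text
time: 31.85
tool_pos: [546.9, 303.8, 125.4]
tcp_rot: [2.258, -0.418, 2.095]
contact_force: [-0.4, -2.0, -0.3]
grip_width: 5.3
finger_force: 30.0
```

```bash
python3 f.py
```

```text
32.0 f s,Y,n -0.04 -2.03 -0.28 to home s,Y,n 0.09 4.11 0.14 4.8772194610071775 30.000326335430145
```

>>> send_rows(rows=[{"x": 0.003, "y": 0, "z": 0.002, "ax": 0, "ay": 0, "az": 0, "jaw": -1}, {"x": 0.006, "y": 0, "z": 0.004, "ax": 0, "ay": 0, "az": 0, "jaw": -1}, {"x": 0.009, "y": 0, "z": 0.006, "ax": 0, "ay": 0, "az": 0, "jaw": -1}, {"x": 0.012, "y": 0, "z": 0.0085, "ax": 0, "ay": 0, "az": 0, "jaw": -1}, {"x": 0.0145, "y": 0, "z": 0.01, "ax": 0, "ay": 0, "az": 0, "jaw": -1}, {"x": 0.0165, "y": 0, "z": 0.0115, "ax": 0, "ay": 0, "az": 0, "jaw": -1}, {"x": 0.0165, "y": 0, "z": 0.0115, "ax": 0, "ay": 0, "az": 0, "jaw": -1}, {"x": 0.0165, "y": 0, "z": 0.0115, "ax": 0, "ay": 0, "az": 0, "jaw": -1}, {"x": 0.0165, "y": 0, "z": 0.0115, "ax": 0, "ay": 0, "az": 0, "jaw": -1}, {"x": 0.0165, "y": 0, "z": 0.0115, "ax": 0, "ay": 0, "az": 0, "jaw": -1}])

```text
time: 33.25
tool_pos: [546.6, 307.9, 125.5]
tcp_rot: [2.258, -0.418, 2.095]
contact_force: [1.1, -3.4, -1.3]
grip_width: 5.0
finger_force: 30.0
```

```bash
python3 f.py
```

```text
33.4 f s,Y,n -0.59 -3.13 -0.11 to home s,Y,n 0.02 -0.01 0.16 4.637745060596972 30.000310242176056
```

>>> send_rows(rows=[{"x": 0.001, "y": 0, "z": 0.0007, "ax": 0, "ay": 0, "az": 0, "jaw": -1}, {"x": 0.002, "y": 0, "z": 0.0014, "ax": 0, "ay": 0, "az": 0, "jaw": -1}, {"x": 0.003, "y": 0, "z": 0.002, "ax": 0, "ay": 0, "az": 0, "jaw": -1}, {"x": 0.0033, "y": 0, "z": 0.0023, "ax": 0, "ay": 0, "az": 0, "jaw": -1}, {"x": 0.0033, "y": 0, "z": 0.0023, "ax": 0, "ay": 0, "az": 0, "jaw": -1}, {"x": 0.0033, "y": 0, "z": 0.0023, "ax": 0, "ay": 0, "az": 0, "jaw": -1}, {"x": 0.0033, "y": 0, "z": 0.0023, "ax": 0, "ay": 0, "az": 0, "jaw": -1}, {"x": 0.0033, "y": 0, "z": 0.0023, "ax": 0, "ay": 0, "az": 0, "jaw": -1}, {"x": 0.0033, "y": 0, "z": 0.0023, "ax": 0, "ay": 0, "az": 0, "jaw": -1}, {"x": 0.0033, "y": 0, "z": 0.0023, "ax": 0, "ay": 0, "az": 0, "jaw": -1}])

```text
time: 34.65
tool_pos: [546.6, 308.8, 125.5]
tcp_rot: [2.258, -0.418, 2.095]
contact_force: [0.8, -2.4, -1.2]
grip_width: 5.0
finger_force: 30.0
```

```bash
python3 f.py
```

```text
34.8 f s,Y,n -0.89 -2.98 -0.03 to home s,Y,n 0.02 -0.81 0.14 4.8695089159761125 30.000233352184296
```

>>> send_rows(rows=[{"x": 0.001, "y": 0, "z": 0.0007, "ax": 0, "ay": 0, "az": 0, "jaw": -1}, {"x": 0.002, "y": 0, "z": 0.0014, "ax": 0, "ay": 0, "az": 0, "jaw": -1}, {"x": 0.003, "y": 0, "z": 0.002, "ax": 0, "ay": 0, "az": 0, "jaw": -1}, {"x": 0.0041, "y": 0, "z": 0.0029, "ax": 0, "ay": 0, "az": 0, "jaw": -1}, {"x": 0.0041, "y": 0, "z": 0.0029, "ax": 0, "ay": 0, "az": 0, "jaw": -1}, {"x": 0.0041, "y": 0, "z": 0.0029, "ax": 0, "ay": 0, "az": 0, "jaw": -1}, {"x": 0.0041, "y": 0, "z": 0.0029, "ax": 0, "ay": 0, "az": 0, "jaw": -1}, {"x": 0.0041, "y": 0, "z": 0.0029, "ax": 0, "ay": 0, "az": 0, "jaw": -1}, {"x": 0.0041, "y": 0, "z": 0.0029, "ax": 0, "ay": 0, "az": 0, "jaw": -1}, {"x": 0.0041, "y": 0, "z": 0.0029, "ax": 0, "ay": 0, "az": 0, "jaw": -1}])

```text
time: 36.05
tool_pos: [546.5, 309.8, 125.5]
tcp_rot: [2.258, -0.418, 2.095]
contact_force: [-0.2, -3.7, -0.6]
grip_width: 5.0
finger_force: 30.0
```

```bash
python3 f.py
```

```text
36.2 f s,Y,n -0.74 -3.26 -0.59 to home s,Y,n 0.02 -1.81 0.11 4.834459999487902 30.000452399253845
```

>>> send_rows(rows=[{"x": 0.001, "y": 0, "z": 0.0007, "ax": 0, "ay": 0, "az": 0, "jaw": -1}, {"x": 0.002, "y": 0, "z": 0.0014, "ax": 0, "ay": 0, "az": 0, "jaw": -1}, {"x": 0.003, "y": 0, "z": 0.002, "ax": 0, "ay": 0, "az": 0, "jaw": -1}, {"x": 0.0041, "y": 0, "z": 0.0029, "ax": 0, "ay": 0, "az": 0, "jaw": -1}, {"x": 0.0041, "y": 0, "z": 0.0029, "ax": 0, "ay": 0, "az": 0, "jaw": -1}, {"x": 0.0041, "y": 0, "z": 0.0029, "ax": 0, "ay": 0, "az": 0, "jaw": -1}, {"x": 0.0041, "y": 0, "z": 0.0029, "ax": 0, "ay": 0, "az": 0, "jaw": -1}, {"x": 0.0041, "y": 0, "z": 0.0029, "ax": 0, "ay": 0, "az": 0, "jaw": -1}, {"x": 0.0041, "y": 0, "z": 0.0029, "ax": 0, "ay": 0, "az": 0, "jaw": -1}, {"x": 0.0041, "y": 0, "z": 0.0029, "ax": 0, "ay": 0, "az": 0, "jaw": -1}])

```text
time: 37.45
tool_pos: [546.5, 310.6, 125.5]
tcp_rot: [2.258, -0.418, 2.094]
contact_force: [-0.1, -4.9, -0.5]
grip_width: 5.2
finger_force: 30.0
```

```bash
python3 f.py; python3 - <<'E'
from h import *
# is the slide still where it was in the hand? notch step and slide line in tool frame vs w6
for t in('w6','w7'):
    if t=='w7': o=snap('wrist','w7')
    w=V(t); T=w.W; m_=bot.camera_model('wrist'); Tc=np.array(m_['T_tool_cam'])
    v,u=np.mgrid[0:384,0:512]; r=np.stack([(u-w.c[0])/w.f,(v-w.c[1])/w.f,np.ones_like(u,float)],-1)*w.d[...,None]; a=r@Tc[:3,:3].T+Tc[:3,3]
    hsv=cv2.cvtColor(w.im,cv2.COLOR_RGB2HSV); m=(hsv[...,1]>28)&(hsv[...,0]>70)&(hsv[...,0]<100)&(hsv[...,2]>150)
    for th in(35,):
        c,s=np.cos(np.radians(th)),np.sin(np.radians(th)); X_=a[...,0]*c+(a[...,2]+19)*s-38; Z_=a[...,0]*s-(a[...,2]+19)*c+9
        k=m&(abs(Z_-15)<4)&(abs(X_)<60)&(abs(a[...,1])<6); print(t,k.sum(),'x',np.percentile(X_[k],[1,99]).round(1),'fit z(x)',np.polyfit(X_[k],Z_[k],1).round(4),'y',np.polyfit(X_[k],a[...,1][k],1).round(4))
E
```

```text
37.6 f s,Y,n 0.42 -4.74 -0.18 to home s,Y,n 0.07 -2.6 0.18 4.940718736322996 30.000731348991394
w6 1042 x [-37.8  37.7] fit z(x) [-9.00000e-04  1.52745e+01] y [ 0.0006 -0.2687]
w7 653 x [-38.1   2.6] fit z(x) [ 0.     15.2425] y [-0.0005 -0.3226]
```

The force jumped from 3.3 to 4.7 N while the advance stalled, so the plunger is on its stop. The slide has not slipped and is still gripped at 30 N, so I'm handing in.

```bash
python3 -c "
from plant import bot
print(bot.close_job())"
```

```text
the job is handed in; nothing more can be done
None
```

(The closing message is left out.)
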